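# Queue the kit trays and fill the first from the hopper

### The arm

A 6-joint arm with a two-finger parallel gripper is mounted at the origin on the work surface. World frame = base frame: x ahead of the robot, y to its left, z up, the work surface at z = 0. Lengths are in mm, angles in rad, forces in N, time in s.
With the tool pointing down it reaches from about 400 to 925 mm from the base axis. Payload 12.5 kg.
Tool frame: the origin (TCP) lies at the very end of the fingers, on their centre line; the grasp point (between the pads) lies 19 mm behind it; x points along the fingers, z is the direction in which the jaws open and shut, and the axes are right-handed (so a half turn about x gives the same grasp; the last joint's range is limited). The gripper opens to 95 mm and grips with 3 to 60 N. Pads are 20 mm wide; open, the fingers measure 119 mm over their backs; the gripper's body (75 mm by 180 mm) begins 59 mm behind the grasp point.
Start: joints at [-1.439, 0.491, 1.559, -0, 1.092, -0.106], TCP at [147.25, -607.424, 214.661] pointing down, gripper open.
Joint ranges: [-3.1, 3.1], [-0.84, 2.19], [0.05, 2.79], [-1.13, 4.28], [0.06, 2.93], [-2.69, 2.69]. Speed limits (rad/s): [2.22, 2.22, 2.79, 3.14, 3.14, 3.14].

### API

Orientations are given as [roll, pitch, yaw] about the fixed x, y, z axes, in that order (R = Rz(yaw) Ry(pitch) Rx(roll)).
In Python, from cell import env gives the robot as it stands. The module is installed in compiled form; this text tells all that it offers.
- The arm moves only by the shell command python3 -m pendant 'ROWS'. ROWS is JSON, one flat list of numbers, 5 for each row, row after row: the shift along the tool's x, y, z normalised to -1 to 1, where 1 is 0.03 m, then the turn about the tool's x normalised to -1 to 1, where 1 is 0.5 rad, then the opening, from 0 (shut) to 1 (fully open). A call has 1 to 5 rows; each row shifts and turns the pose as measured when the row begins, along the tool's axes as they then stand; what a row does not reach is not made up. A row lasts 1/8 s, in which the tool goes at most 62.5 mm and 10.7 degrees, less where a joint would pass 70% of its speed; a pose out of reach is approached as far as the arm can. A call with a number of a shift or a turn outside -1 to 1 is refused whole. A call with a gripper value outside its range is refused whole. The fingers move at their own pace and stop on an object; the grip force is fixed at half the most. Time passes only in rows, so rows that do not move let the fingers close. It gives the time, the measured TCP pose, the force and the opening at its end, in the units of the state.
- env.state(): the state, without advancing time (a new reading comes with each control period).
- env.read_camera(name): name is "scene" or "top"; returns (picture, depth): 400x640x3 uint8, blue, green, red; 400x640 float32, mm along the optical axis (not along the pixel's ray), 0 where there is no reading.
- env.camera_info(name): a dict with "fx", "fy", "cx", "cy" (pixels), "distortion" ([k1, k2, p1, p2, k3] as OpenCV has them; the pictures are not rectified), "position" and "orientation" of the camera in the world. Camera axes: x right, y down, z forward; pixel columns grow to the right and rows downward; lengths in mm; the calibration is good to about 2 mm. A picture is of the moment at which its call begins. camera_info takes no time and is no camera call.
- env.job_done(): hands the job in, once; it reports no verdict.
The state is a dict: "t": time; "joints": joint angles; "qvel": joint speeds; "tau": joint torques, N m; "eef_pos": TCP position; "tcp_rot": TCP orientation; "ft_force": force on the tool from outside, world axes, zero at the start; "moment": the same for the moment, N m; "opening": opening from 0.0 (shut) to 1.0 (fully open).
Only numpy, scipy, OpenCV 4.12 (cv2) and the standard library are available. Lean on these libraries where they do the work, as an engineer would, in place of code of your own. Each camera call takes 0.05 s, during which the arm holds its last target.

### The job

Lay every empty cardboard tray from the table, open side up and lengthwise, in the upper end of the sloped lane so that they all slide down and queue up against the stop, the first one under the hopper. Once all are queued, draw the hopper's slide gate out until it hits its end stop, so that the two tubes drop into the first tray, then push the gate fully home again. Leave the tape roll, pen pot and glue bottle where they are.

Things in the scene. Friction and masses are not known exactly. Their poses are not given: they have to be found in the camera images.
- station: filling station fixed to the table: a sloped aluminium flow lane with a clear hopper over its low end. Origin on the table under its middle; +y runs level along the lane towards the high (loading) end, +x across the lane, z up. The lane rises towards +y at 22 degrees, is 560 mm long and very smooth (a tray let go on it slides down by itself); stop plate at the low end, y = -260 mm
- hopper_top (a point): top of the hopper, 260 mm over the table, above slot 1. The hopper is 140 mm long (along the lane) and about 80 mm wide at its flared top; below is a clear chute 88 x 33 mm, with clear skirts beside the lane
- gate (a joint): steel slide gate under the hopper's chute, in m: 0 = fully home (shut), 0.070 = drawn out against its end stop. It slides level along the station's -x (towards the robot side) as the value grows; friction about 2.5 N, it stays where it is left. Its rails reach 132 mm in front of the lane middle, on two posts 119 mm high; the plate's top is 127 mm over the table
- gate_grip (a point): point on the gate's upright black grip fin, 11 mm below the fin's top; it moves with the gate. The fin is 40 mm long along the station's x, 16 mm thick along the station's y and stands 42 mm above the gate plate; pinch it from above across its thickness. Closed, its middle is 97 mm from the hopper's front wall
- entry (a point): in the loading end of the lane: the centre (half-way up) of a tray resting there on the lane floor, 25 mm up-slope of slot 5. The lane is 70 mm wide between side rails that stand only 14 mm above its floor; over the upper 130 mm the rails splay out to 86 mm
- slot1 (a point): centre (half-way up) of the tray that rests as number 1 in the queue, counted from the stop (against the stop plate, under the hopper); slots are 100 mm apart along the lane
- slot2 (a point): centre (half-way up) of the tray that rests as number 2 in the queue, counted from the stop; slots are 100 mm apart along the lane
- slot3 (a point): centre (half-way up) of the tray that rests as number 3 in the queue, counted from the stop; slots are 100 mm apart along the lane
- slot4 (a point): centre (half-way up) of the tray that rests as number 4 in the queue, counted from the stop; slots are 100 mm apart along the lane
- slot5 (a point): centre (half-way up) of the tray that rests as number 5 in the queue, counted from the stop; slots are 100 mm apart along the lane
- tray1_c (a point): centre, half-way up, of an empty open-topped cardboard tray, 62 mm wide (its x), 100 mm long (its y), 46 mm high (its z, open side +z), walls and floor 3.5 mm, about 80 g; on the table at the start, open side up. It lies lengthwise in the lane. Between 3 and 5 of the five trays are present
- tray2_c (a point): centre, half-way up, of an empty open-topped cardboard tray, 62 mm wide (its x), 100 mm long (its y), 46 mm high (its z, open side +z), walls and floor 3.5 mm, about 80 g; on the table at the start, open side up. It lies lengthwise in the lane. Between 3 and 5 of the five trays are present
- tray3_c (a point): centre, half-way up, of an empty open-topped cardboard tray, 62 mm wide (its x), 100 mm long (its y), 46 mm high (its z, open side +z), walls and floor 3.5 mm, about 80 g; on the table at the start, open side up. It lies lengthwise in the lane. Between 3 and 5 of the five trays are present
- tray4_c (a point): centre, half-way up, of an empty open-topped cardboard tray, 62 mm wide (its x), 100 mm long (its y), 46 mm high (its z, open side +z), walls and floor 3.5 mm, about 80 g; on the table at the start, open side up. It lies lengthwise in the lane. Between 3 and 5 of the five trays are present
- tray5_c (a point): centre, half-way up, of an empty open-topped cardboard tray, 62 mm wide (its x), 100 mm long (its y), 46 mm high (its z, open side +z), walls and floor 3.5 mm, about 80 g; on the table at the start, open side up. It lies lengthwise in the lane. Between 3 and 5 of the five trays are present
- tube1_c (a point): centre of a short wood-grain-wrapped tube with closed ends, 22 mm diameter, 74 mm long (its y), about 30 g; at the start the two lie one above the other in the hopper, on the shut gate
- tube2_c (a point): centre of a short wood-grain-wrapped tube with closed ends, 22 mm diameter, 74 mm long (its y), about 30 g; at the start the two lie one above the other in the hopper, on the shut gate
- tape_roll: bystander: clear roll of tape lying flat, 84 mm across, 24 mm high, origin under its centre
- pen_pot: bystander: grey pot of pens, 68 mm across, 155 mm to the pen tips, origin under its centre
- glue: bystander: bottle of glue, 56 mm across, 130 mm high, origin under its centre
Things that resemble listed ones, but are neither listed nor needed, are in the scene too. Leave any purple look-alike of the part that bears tray4_c alone.

How it is judged (in metres and radians):
On the way, in this order (a step that is already met when the one before it is completed fails the run):
1. all trays queue in the lane against the stop, the gate still shut (angle between each of tray1_c, tray2_c, tray3_c, tray4_c, tray5_c's own z axis and vertical below 0.55 rad and (distance between tray1_c and slot1 below 0.02 m or distance between tray1_c and slot2 below 0.02 m or distance between tray1_c and slot3 below 0.02 m or distance between tray1_c and slot4 below 0.02 m or distance between tray1_c and slot5 below 0.02 m) and (distance between tray2_c and slot1 below 0.02 m or distance between tray2_c and slot2 below 0.02 m or distance between tray2_c and slot3 below 0.02 m or distance between tray2_c and slot4 below 0.02 m or distance between tray2_c and slot5 below 0.02 m) and (distance between tray3_c and slot1 below 0.02 m or distance between tray3_c and slot2 below 0.02 m or distance between tray3_c and slot3 below 0.02 m or distance between tray3_c and slot4 below 0.02 m or distance between tray3_c and slot5 below 0.02 m) and (distance between tray4_c and slot1 below 0.02 m or distance between tray4_c and slot2 below 0.02 m or distance between tray4_c and slot3 below 0.02 m or distance between tray4_c and slot4 below 0.02 m or distance between tray4_c and slot5 below 0.02 m) and (distance between tray5_c and slot1 below 0.02 m or distance between tray5_c and slot2 below 0.02 m or distance between tray5_c and slot3 below 0.02 m or distance between tray5_c and slot4 below 0.02 m or distance between tray5_c and slot5 below 0.02 m) and distance between any of tray1_c, tray2_c, tray3_c, tray4_c, tray5_c and slot1 below 0.02 m and value of joint gate below 0.01 m), for 0.2 s.
2. the gate is drawn out against its end stop (value of joint gate above 0.066 m), for 0.2 s.
3. the gate is pushed home again, the two tubes in the first tray (value of joint gate below 0.004 m and ((distance between tray1_c and slot1 below 0.02 m and x of tube1_c in the frame of tray1_c between -0.031 and 0.031 m and y of tube1_c in the frame of tray1_c between -0.05 and 0.05 m and z of tube1_c in the frame of tray1_c between -0.023 and 0.027 m and x of tube2_c in the frame of tray1_c between -0.031 and 0.031 m and y of tube2_c in the frame of tray1_c between -0.05 and 0.05 m and z of tube2_c in the frame of tray1_c between -0.023 and 0.027 m) or (distance between tray2_c and slot1 below 0.02 m and x of tube1_c in the frame of tray2_c between -0.031 and 0.031 m and y of tube1_c in the frame of tray2_c between -0.05 and 0.05 m and z of tube1_c in the frame of tray2_c between -0.023 and 0.027 m and x of tube2_c in the frame of tray2_c between -0.031 and 0.031 m and y of tube2_c in the frame of tray2_c between -0.05 and 0.05 m and z of tube2_c in the frame of tray2_c between -0.023 and 0.027 m) or (distance between tray3_c and slot1 below 0.02 m and x of tube1_c in the frame of tray3_c between -0.031 and 0.031 m and y of tube1_c in the frame of tray3_c between -0.05 and 0.05 m and z of tube1_c in the frame of tray3_c between -0.023 and 0.027 m and x of tube2_c in the frame of tray3_c between -0.031 and 0.031 m and y of tube2_c in the frame of tray3_c between -0.05 and 0.05 m and z of tube2_c in the frame of tray3_c between -0.023 and 0.027 m) or (distance between tray4_c and slot1 below 0.02 m and x of tube1_c in the frame of tray4_c between -0.031 and 0.031 m and y of tube1_c in the frame of tray4_c between -0.05 and 0.05 m and z of tube1_c in the frame of tray4_c between -0.023 and 0.027 m and x of tube2_c in the frame of tray4_c between -0.031 and 0.031 m and y of tube2_c in the frame of tray4_c between -0.05 and 0.05 m and z of tube2_c in the frame of tray4_c between -0.023 and 0.027 m) or (distance between tray5_c and slot1 below 0.02 m and x of tube1_c in the frame of tray5_c between -0.031 and 0.031 m and y of tube1_c in the frame of tray5_c between -0.05 and 0.05 m and z of tube1_c in the frame of tray5_c between -0.023 and 0.027 m and x of tube2_c in the frame of tray5_c between -0.031 and 0.031 m and y of tube2_c in the frame of tray5_c between -0.05 and 0.05 m and z of tube2_c in the frame of tray5_c between -0.023 and 0.027 m))), for 0.2 s.
At the end, for the whole second after the job is handed in: Every tray present lies open side up (within 0.55 rad of level) in the lane within 20 mm of a queue slot, one of them in slot 1 at the stop; the two tubes lie inside the tray in slot 1; the gate is home within 4 mm; trays and tubes are at rest (all of step 3 and angle between each of tray1_c, tray2_c, tray3_c, tray4_c, tray5_c's own z axis and vertical below 0.55 rad and (distance between tray1_c and slot1 below 0.02 m or distance between tray1_c and slot2 below 0.02 m or distance between tray1_c and slot3 below 0.02 m or distance between tray1_c and slot4 below 0.02 m or distance between tray1_c and slot5 below 0.02 m) and (distance between tray2_c and slot1 below 0.02 m or distance between tray2_c and slot2 below 0.02 m or distance between tray2_c and slot3 below 0.02 m or distance between tray2_c and slot4 below 0.02 m or distance between tray2_c and slot5 below 0.02 m) and (distance between tray3_c and slot1 below 0.02 m or distance between tray3_c and slot2 below 0.02 m or distance between tray3_c and slot3 below 0.02 m or distance between tray3_c and slot4 below 0.02 m or distance between tray3_c and slot5 below 0.02 m) and (distance between tray4_c and slot1 below 0.02 m or distance between tray4_c and slot2 below 0.02 m or distance between tray4_c and slot3 below 0.02 m or distance between tray4_c and slot4 below 0.02 m or distance between tray4_c and slot5 below 0.02 m) and (distance between tray5_c and slot1 below 0.02 m or distance between tray5_c and slot2 below 0.02 m or distance between tray5_c and slot3 below 0.02 m or distance between tray5_c and slot4 below 0.02 m or distance between tray5_c and slot5 below 0.02 m) and distance between any of tray1_c, tray2_c, tray3_c, tray4_c, tray5_c and slot1 below 0.02 m and linear speed of each of tray1, tray2, tray3, tray4, tray5, tube1, tube2 below 0.02 m/s); the robot touches nothing.
It fails at once if the tape roll, pen pot or glue bottle is moved by more than 30 mm (distance of any of tape_roll, pen_pot, glue from where it was at the start of the episode above 0.03 m).
Of tray1, tray2, tray3, tray4, tray5 only 3 to 5 are there at a start; the rules pass over those that are not, and their reading is None.
At some moment in a run one of tray1, tray2, tray3, tray4, tray5 may be knocked a few centimetres aside while the robot is not near it.
Once in a run the grip may slacken for a moment while it holds something.
It also fails if it takes over 210 s, if anything falls off the work surface, if the arm or the gripper's body presses on something with over 40 N, if the wrist force passes 120 N, or if a joint passes its speed limit or range.

## Working session

There is one attempt and no reset: what is moved stays moved. The work goes in short steps, Python scripts to look and compute and a shell command to move; the robot and the scene stay as the last step left them, time stands still between calls to the robot, and variables do not carry over. Pictures are saved under pics/ and viewed, and the job is handed in when it is done.

```bash
mkdir -p pics
python3 - <<'E'
from cell import env
import cv2
for n in ("scene","top"):
    p,d=env.read_camera(n); cv2.imwrite(f"pics/{n}0.png",p)
    print(n,env.camera_info(n))
print(env.state())
E
```

```text
scene {'fx': 439.94262020401106, 'fy': 439.94262020401106, 'cx': 317.19738498599014, 'cy': 209.7779472070812, 'distortion': array([0.0016567, 0.       , 0.       , 0.       , 0.       ]), 'position': array([819.33713663, 799.70198035, 953.94744789]), 'orientation': array([-2.31034281,  0.01279234,  2.6756052 ])}
top {'fx': 519.1421172946654, 'fy': 519.1421172946654, 'cx': 316.7147212568107, 'cy': 203.75894113654547, 'distortion': array([-0.00748397,  0.        ,  0.        ,  0.        ,  0.        ]), 'position': array([ 208.3096957 ,   -7.98678069, 1526.13883221]), 'orientation': array([-2.97986084e+00, -2.06002798e-03, -1.58415157e+00])}
{'t': 0.1, 'joints': array([-1.43857370e+00,  4.91483216e-01,  1.55938509e+00, -1.33851899e-05,
        1.09167320e+00, -1.05600960e-01]), 'qvel': array([ 0.00156475, -0.00017688, -0.0006511 , -0.00176463, -0.00236546,
       -0.00049417]), 'tau': array([ 2.76505518e-03, -6.13622618e+01, -2.58605754e+01,  6.94230641e-02,
        4.70344350e-02, -5.77543142e-05]), 'eef_pos': array([ 147.23349097, -607.19787631,  214.13133529]), 'tcp_rot': array([3.0485031 , 1.5698474 , 1.71553653]), 'ft_force': array([-0.3546769 ,  0.20767218,  0.54124877]), 'moment': array([-0.03040248,  0.00502088,  0.0072902 ]), 'opening': 0.9989778579736213}
```

View pics/scene0.png

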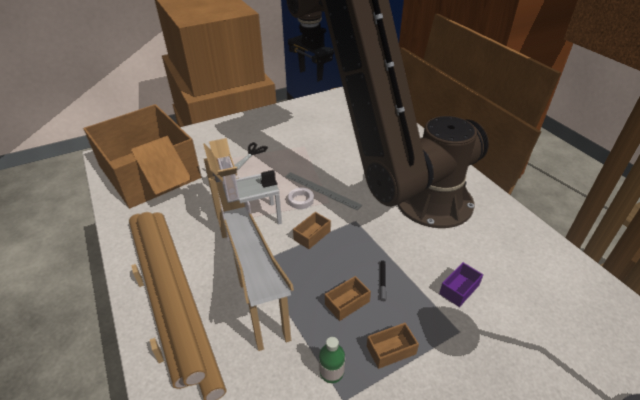

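View pics/top0.png

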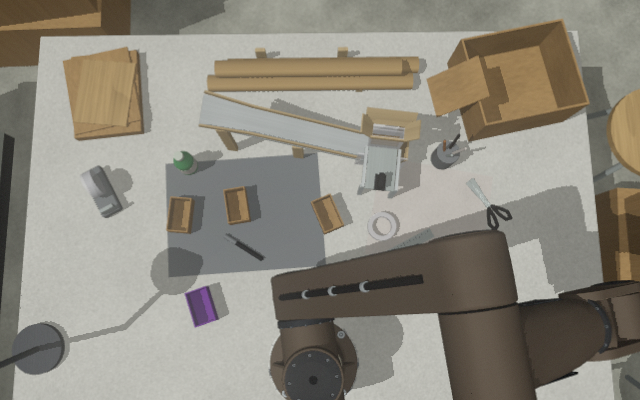

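The top view shows three brown trays at (180,215), (237,205) and (327,213). The purple look-alike is at (202,306), and there is a big open cardboard box at (520,80) and sticks/rolls at (310,75). The arm may be hiding something, so I'll check again later. Next I'll take measurements.

```bash
cat > h.py <<'E'
from cell import env
import cv2, numpy as np
from scipy.spatial.transform import Rotation as R
def cam(n):
    i=env.camera_info(n); K=np.array([[i['fx'],0,i['cx']],[0,i['fy'],i['cy']],[0,0,1]])
    return K,i['distortion'],i['position'],R.from_euler('xyz',i['orientation']).as_matrix()
def ray(n,px):
    K,D,p,M=cam(n)
    u=cv2.undistortPoints(np.array(px,float).reshape(-1,1,2),K,D).reshape(-1,2)
    return p,(M@np.c_[u,np.ones(len(u))].T).T
def onz(n,px,z):
    p,r=ray(n,px); return p+r*((z-p[2])/r[:,2])[:,None]
def cloud(n,d):
    v,u=np.mgrid[0:d.shape[0],0:d.shape[1]]
    p,r=ray(n,np.c_[u.ravel(),v.ravel()])
    return (p+r*d.ravel()[:,None]).reshape(*d.shape,3)
def proj(n,P):
    K,D,p,M=cam(n)
    Mi=M.T; return cv2.projectPoints(np.array(P,float).reshape(-1,3),cv2.Rodrigues(Mi)[0],-Mi@p,K,D)[0].reshape(-1,2)
E
python3 - <<'E'
from h import *
for n in ("scene","top"):
    p,d=env.read_camera(n); np.savez(f"{n}0.npz",p=p,d=d)
p,d=np.load("top0.npz")['p'],np.load("top0.npz")['d']
C=cloud("top",d)
print("table z",C[240,100],C[290,250], C[200,237],C[213,180],C[213,327])
c=lambda a,b,x,y,k:cv2.imwrite(a,cv2.resize(p[y[0]:y[1],x[0]:x[1]],None,fx=k,fy=k,interpolation=cv2.INTER_CUBIC))
c("pics/t_trays.png",p,(150,350),(140,280),4,)
c("pics/t_stat.png",p,(190,450),(80,210),3)
# trays mask z 25..60 
for (u0,u1,v0,v1) in ((160,200,185,245),(215,260,175,235),(300,355,180,245)):
    P=C[v0:v1,u0:u1].reshape(-1,3); Q=P[(P[:,2]>38)&(P[:,2]<60)]
    r=cv2.minAreaRect(Q[:,:2].astype(np.float32)); print(len(Q),np.median(Q[:,2]),r, cv2.boxPoints(r).round(0).tolist())
E
```

```text
table z [ 3.57400466e+02  6.25584244e+02 -2.65348551e-01] [206.35990497 182.95145685  -4.43978535] [470.76066646 222.23843509   5.41787552] [434.33550974 391.22057069   2.6363783 ] [428.51554896 -44.54316583   3.63199892]
183 45.439867557221305 ((426.3663330078125, 385.5417785644531), (65.96338653564453, 100.94002532958984), 85.14089965820312) [[373.0, 357.0], [474.0, 348.0], [479.0, 414.0], [379.0, 423.0]]
163 45.01793000410976 ((452.1007995605469, 220.82113647460938), (101.25739288330078, 63.573001861572266), 9.051770210266113) [[397.0, 244.0], [407.0, 181.0], [507.0, 197.0], [497.0, 260.0]]
151 44.70173379546122 ((424.4595642089844, -42.97285461425781), (100.22489929199219, 62.082557678222656), 22.305585861206055) [[366.0, -33.0], [390.0, -91.0], [483.0, -53.0], [459.0, 5.0]]
```

```bash
ls pics
```

```text
scene0.png
t_stat.png
t_trays.png
top0.png
```

View pics/t_trays.png

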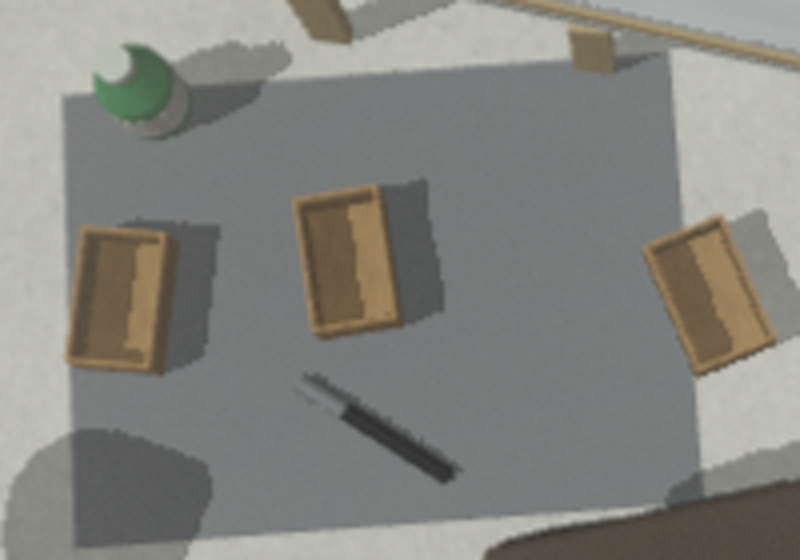

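View pics/t_stat.png

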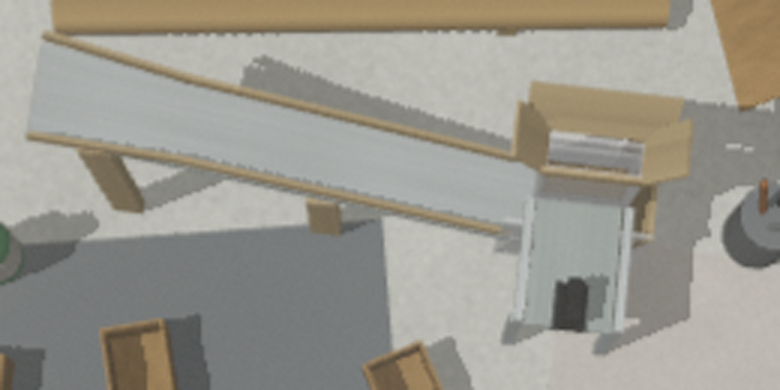

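The crops confirm three open brown trays and an empty lane; the purple one is separate. Next, the station pose.

```bash
cat > st.py <<'E'
from h import *
f=np.load("top0.npz");p,d=f['p'],f['d'];C=cloud("top",d)
m=np.zeros(d.shape,np.uint8)
poly=np.array([(55,60),(45,122),(470,205),(505,170)])/3+[190,80]
cv2.fillPoly(m,[poly.astype(int)],1)
P=C[m>0]; P=P[np.isfinite(P).all(1)]
for _ in range(4):
    c=P.mean(0); n=np.linalg.svd(P-c,full_matrices=False)[2][2]; n*=np.sign(n[2]); e=(P-c)@n; P=P[abs(e)<2.5*e.std()+.5]
print("n",n,"slope",np.degrees(np.arccos(n[2])),"resid",e.std(),"c",c)
y=np.array([-n[0],-n[1],0]);y/=np.linalg.norm(y);x=np.cross(y,[0,0,1])
print("ydir",y,"yaw of x axis",np.degrees(np.arctan2(x[1],x[0])))
# rail/lane points: above floor 8..25 in lateral coords
Q=C.reshape(-1,3); h=(Q-c)@n; X=(Q-c)@x; Y=(Q-c)@y
for y0 in range(-200,260,40):
    s=(abs(Y-y0)<20)&(abs(X)<70)&(h>6)&(h<20); s2=(abs(Y-y0)<20)&(abs(h)<5)&(abs(X)<70)
    L=X[s&(X<0)];Rr=X[s&(X>0)]
    print(y0,len(L),np.median(L) if len(L) else 0,len(Rr),np.median(Rr) if len(Rr) else 0, X[s2].min() if s2.any() else 0,X[s2].max() if s2.any() else 0)
s=(abs(h)<5)&(abs(X)<25); print("Y range",np.percentile(Y[s],[0,.5,1,99,99.5,100]))
E
python3 st.py
```

```text
n [ 0.93020902 -0.2239696   0.29077275] slope 73.09577468099211 resid 14.292035397495878 c [647.00576012  92.41080151 169.27691544]
ydir [-0.97221641  0.23408386  0.        ] yaw of x axis 76.46237426018854
-200 0 0 0 0 0 0
-160 0 0 0 0 0 0
-120 0 0 0 0 0 0
-80 0 0 0 0 0 0
-40 72 -44.18681112826928 6 8.225528692754795 0 0
0 62 -24.37292538363671 137 36.90193304741338 -69.69336402428705 69.88806208371375
40 0 0 0 0 0 0
80 0 0 0 0 0 0
120 0 0 0 0 0 0
160 0 0 0 0 0 0
200 0 0 0 0 0 0
240 0 0 0 0 0 0
Y range [-9.73854027 -9.59109417 -9.44364807  5.12094607  5.23679643  5.3526468 ]
```

Run:
```python
from h import *
f=np.load("top0.npz");d=f['d'];C=cloud("top",d)
m=np.zeros(d.shape,np.uint8)
poly=np.array([(55,60),(45,122),(470,205),(505,170)])/3+[190,80]
cv2.fillPoly(m,[poly.astype(int)],1)
P=C[m>0];D=d[m>0]
print((D==0).mean(),np.percentile(D,[1,20,50,80,99]))
for q in [(210,112),(240,120),(270,125),(300,132),(330,140),(205,97),(204,94),(200,124),(350,155)]: print(q,d[q[1],q[0]],C[q[1],q[0]].round(1))
```

```text
0.005126327352618088 [1345.55522461 1371.62158203 1412.37939453 1461.08764648 1500.53376465]
(210, 112) 1358.4218 [667.8 262.6 223.6]
(240, 120) 1379.789 [652.9 187.3 199.8]
(270, 125) 1404.7947 [646.5 109.8 173.7]
(300, 132) 1438.1362 [636.7  29.7 138.7]
(330, 140) 1472.1641 [623.3 -54.1 102.4]
(205, 97) 1349.8408 [703.6 273.4 238. ]
(204, 94) 1348.7543 [711.  275.7 240.3]
(200, 124) 1326.7684 [627.2 282.3 248.9]
(350, 155) 1477.081 [ 581.8 -110.7   90.9]
```

```bash
sed -i 's/^P=C\[m>0\];.*/P=C[(m>0)\&(d>0)]/; s/P=P\[abs(e)<2.5\*e.std()+.5\]/P=P[abs(e)<2.2*np.median(abs(e))*1.5+2]/' st.py
cat >> st.py <<'E'
# extrapolated: plane height z=0? lane end
s=(abs(h)<12)&(abs(X)<25); print("Y range",np.percentile(Y[s],[0,.5,1,99,99.5,100]))
E
python3 st.py
```

```text
n [-0.04673995 -0.3726352   0.92680008] slope 22.05862376478824 resid 2.7710128299396577 c [649.33645748  93.41783736 162.4841832 ]
ydir [0.12445564 0.99222517 0.        ] yaw of x axis -7.149320511428608
-200 43 -40.36301567929283 35 33.581198163054296 -44.55689565651378 34.70083445712582
-160 37 -40.9683845400841 38 34.09821958517635 -44.63905273288005 34.521873673116104
-120 38 -40.036232851866295 42 33.92951572842003 -44.400133312820124 34.92604172070824
-80 45 -40.485884780143515 39 34.23508897108007 -44.45021746704955 35.00190799569027
-40 41 -40.13010471926392 44 33.828918452934985 -44.23604683416112 35.23868036962031
0 45 -40.12562884274229 47 33.957194336767245 -43.797535075331716 35.3014015242012
40 41 -40.45230833765268 47 33.967719454830466 -43.372281840352336 35.130009995768624
80 50 -40.531829984298476 50 35.92783313210751 -43.79925033546591 36.075843832307974
120 43 -42.90561262329403 48 39.057033026473405 -45.52954700023886 39.69777243937209
160 48 -45.59890001996854 53 41.67247107272552 -47.7208294737326 41.59868935836905
200 10 -46.500002913801694 11 43.596792798163285 -48.77362323792959 42.412609454275135
240 0 0 0 0 0 0
Y range [-1293.26812087 -1283.60830314  -420.17090223   187.78317681
   189.36291152   192.49069271]
Y range [-1296.390071   -1290.5235019  -1287.15738511   187.92385307
   189.68950313   194.89229827]
```

Run:
```python
from h import *
p=np.load("top0.npz")['p']
cv2.imwrite("pics/e1.png",cv2.resize(p[80:150,190:290],None,fx=8,fy=8,interpolation=cv2.INTER_CUBIC))
s=np.load("scene0.npz")['p']
cv2.imwrite("pics/e2.png",cv2.resize(s[130:350,195:325],None,fx=2.7,fy=2.7,interpolation=cv2.INTER_CUBIC))
```

```text
(no output)
```

View pics/e1.png

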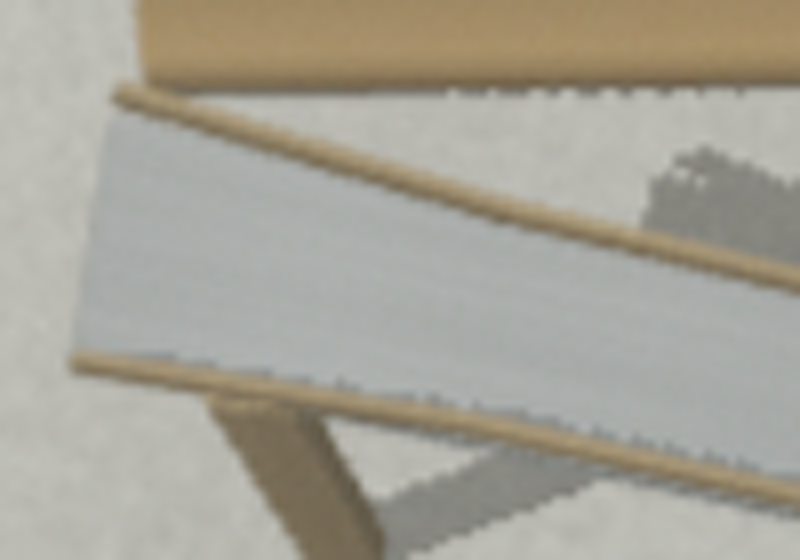

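View pics/e2.png

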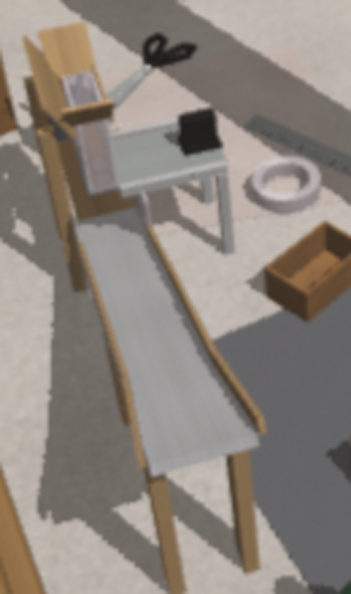

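```bash
cat >> st.py <<'E'
print('----')
def onpl(px,hh):
    q,r=ray("top",px); t=((c-q)@n+hh)/(r@n); return q+r*t[:,None]
a=np.array([(122,93),(300,148),(480,203),(640,238),(780,272),(75,362),(300,398),(480,432),(640,467),(780,494)])/8+[190,80]-0.44
W=onpl(a,14)-c
print(np.c_[W@x,W@y/n[2]*1, ].round(1))
# lower lane straight, from t_stat (3x)
b=np.array([(400,127),(500,152),(400,206),(490,226)])/3+[190,80]-.33
W=onpl(b,14)-c; print(np.c_[W@x,W@y].round(1))
g=np.array([(570,284),(557,284),(588,284)])/3+[190,80]-.33
W=onz("top",g,169)-c; print(np.c_[W@x,W@y].round(1))
W=onz("top",np.array([(105,360),(45,355)]),0)
f=onpl(np.array([[(75+118)/16,(350+118)/16]])+[190,80]-.44,0); print("lane top end",f, (f-c)@x,(f-c)@y)
E
python3 st.py | sed '1,/----/d'
```

```text
[[ 41.9 199. ]
 [ 37.8 139.9]
 [ 33.7  78.4]
 [ 34.8  22.7]
 [ 34.6 -27.5]
 [-49.1 200.6]
 [-45.  128.2]
 [-43.3  67.9]
 [-43.3  12.4]
 [-42.1 -37.3]]
[[  34.9 -124.7]
 [  33.8 -221.8]
 [ -39.8 -132.9]
 [ -40.1 -219.5]]
[[-106.6 -292.1]
 [-107.9 -280.6]
 [-104.8 -308.1]]
lane top end [[671.23383135 281.2503353  239.1096423 ]] [-1.64968731] [189.09738443]
```

```bash
cat > plan.py <<'E'
import sys
from h import *
# station: origin from lane fit
n=np.array([-0.0467,-0.3726,0.9268]); c=np.array([649.34,93.42,162.48])
sy=np.array([.12446,.99222,0]); sx=np.array([.99222,-.12446,0])
O=c-3.4*sx-70*sy; O[2]=0
def S(x,y,z): return O+sx*x+sy*y+np.array([0,0,z])
def floor(y,x=0): q=S(x,y,0); return c[2]-((q-c)*[1,1,0])@n/n[2]
def plan(tgt,jaw=None):
    s=env.state(); M=R.from_euler('xyz',s['tcp_rot']).as_matrix(); p=s['eef_pos']
    ja=np.degrees(np.arctan2(M[1,2],M[0,2])); 
    d=M.T@(np.array(tgt)-p)
    out=f"t={s['t']:.1f} pos {p.round(1)} jaw {ja:.1f} toolx {M[:,0].round(3)} open {s['opening']:.3f} F {s['ft_force'].round(1)} j6 {s['joints'][5]:.2f}\n shift mm {d.round(1)} norm {(d/30).round(2)}"
    if jaw is not None:
        dj=(jaw-ja+90)%180-90   # world ccw
        t=-np.radians(dj)       # about tool x (down)
        out+=f"\n turn total norm {t/.5:.2f} (alt {(t+np.pi)/.5:.2f}/{(t-np.pi)/.5:.2f})"
    print(out)
if __name__=="__main__":
    a=list(map(float,sys.argv[1:])); plan(a[:3],a[3] if len(a)>3 else None)
E
python3 - <<'E'
from plan import *
print(O)
yE=171.8
print("entry",S(0,yE,0),floor(yE), "floor at -260",floor(-260),"slot1",S(0,-222,0))
for a,b in ((424,-43),(452,221),(426,385)): pass
E
python3 plan.py 424 -43 160 112.2; python3 plan.py 670 263 300 -7.1
```

```text
[637.254252  24.387764   0.      ]
entry [658.63648 194.85116   0.     ] 203.72665066033665 floor at -260 28.77336037419076 slot1 [ 609.624132 -195.885076    0.      ]
t=0.2 pos [ 147.2 -607.3  214.3] jaw -76.4 toolx [-0.     0.001 -1.   ] open 1.002 F [-0.3  0.3 -0.4] j6 -0.11
 shift mm [  54.6  401.9 -483.2] norm [  1.82  13.4  -16.11]
 turn total norm -0.30 (alt 5.98/-6.58)
t=0.2 pos [ 147.2 -607.3  214.3] jaw -76.4 toolx [-0.     0.001 -1.   ] open 1.002 F [-0.3  0.3 -0.4] j6 -0.11
 shift mm [ -85.2  713.1 -722.7] norm [ -2.84  23.77 -24.09]
 turn total norm -2.42 (alt 3.86/-8.70)
```

```bash
python3 -m pendant '[0,0.8,-1,0,1, 0,0.8,-1,0,1, 0,0.8,-1,0,1, 0,0.8,-1,0,1, 0,0.8,-1,0,1]'; python3 plan.py 424 -43 160 112.2
```

```text
t: 0.82
eef_pos: [229.5, -429.6, 213.0]
tcp_rot: [3.072, 1.569, 1.736]
ft_force: [1.1, 0.2, -0.1]
opening: 1.003
t=0.8 pos [ 229.5 -429.6  213. ] jaw -76.6 toolx [-0.     0.002 -1.   ] open 1.003 F [ 1.1  0.2 -0.1] j6 0.12
 shift mm [  53.6  279.1 -330.7] norm [  1.79   9.3  -11.02]
 turn total norm -0.31 (alt 5.98/-6.59)
```

```bash
python3 -m pendant '[0,0.8,-1,0,1, 0,0.8,-1,0,1, 0,0.8,-1,0,1, 0,0.8,-1,0,1, 0,0.8,-1,0,1]'; python3 -m pendant '[0,0.8,-1,0,1, 0,0.8,-1,0,1, 0,0.8,-1,0,1, 0,0.8,-1,0,1, 0,0.8,-1,0,1]'; python3 plan.py 424 -43 160 112.2
python3 - <<'E'
from h import *
for n in ("scene","top"):
    p,d=env.read_camera(n); cv2.imwrite(f"pics/{n}1.png",p)
E
```

```text
t: 1.45
eef_pos: [313.1, -249.8, 213.4]
tcp_rot: [2.819, 1.569, 1.482]
ft_force: [-0.1, 0.9, 0.2]
opening: 1.002
t: 2.08
eef_pos: [397.2, -70.2, 214.2]
tcp_rot: [1.762, 1.569, 0.424]
ft_force: [-0.1, -0.8, -0.3]
opening: 0.998
t=2.1 pos [397.2 -70.2 214.2] jaw -76.7 toolx [ 0.002  0.001 -1.   ] open 0.998 F [-0.1 -0.8 -0.3] j6 1.00
 shift mm [ 54.3  32.2 -20.2] norm [ 1.81  1.07 -0.67]
 turn total norm -0.31 (alt 5.97/-6.59)
```

View pics/top1.png

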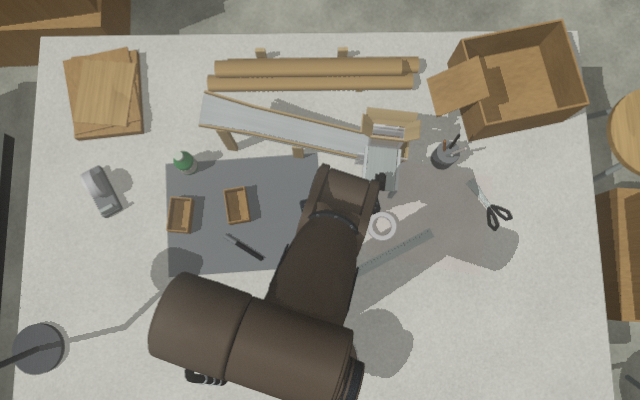

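View pics/scene1.png

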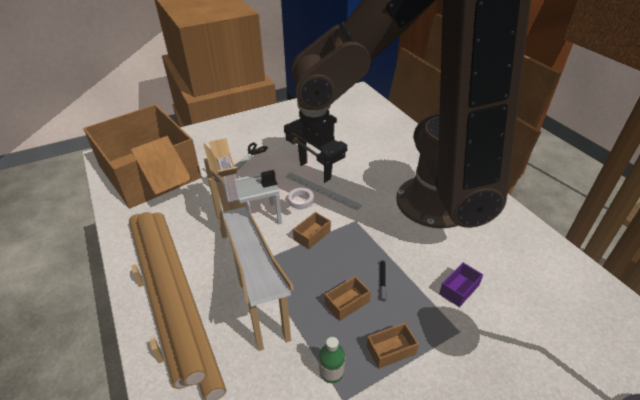

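The arm has swung clear in the top view and no other tray has appeared: (180,215), (237,205) and the one under the hand, so three in all. In the scene view they are at (392,345), (347,298) and (312,230), with purple at (462,285).

```bash
python3 -m pendant '[0.5,0.54,-0.34,-0.15,1, 0.5,0.53,-0.33,-0.16,1, 0.5,0,0,0,1, 0,0,0,0,1]'; python3 plan.py 424 -43 22 112.2
python3 - <<'E'
from h import *
p,d=env.read_camera("scene"); cv2.imwrite("pics/s2.png",cv2.resize(p[120:270,240:400],None,fx=4,fy=4))
E
```

```text
t: 2.68
eef_pos: [423.6, -41.2, 168.3]
tcp_rot: [1.368, 1.569, 0.195]
ft_force: [-0.9, -0.1, -0.6]
opening: 1.002
t=2.7 pos [423.6 -41.2 168.3] jaw -67.2 toolx [ 0.002  0.    -1.   ] open 1.002 F [-0.9 -0.1 -0.6] j6 0.92
 shift mm [146.3  -0.6   1.8] norm [ 4.88 -0.02  0.06]
 turn total norm 0.02 (alt 6.30/-6.26)
```

View pics/s2.png

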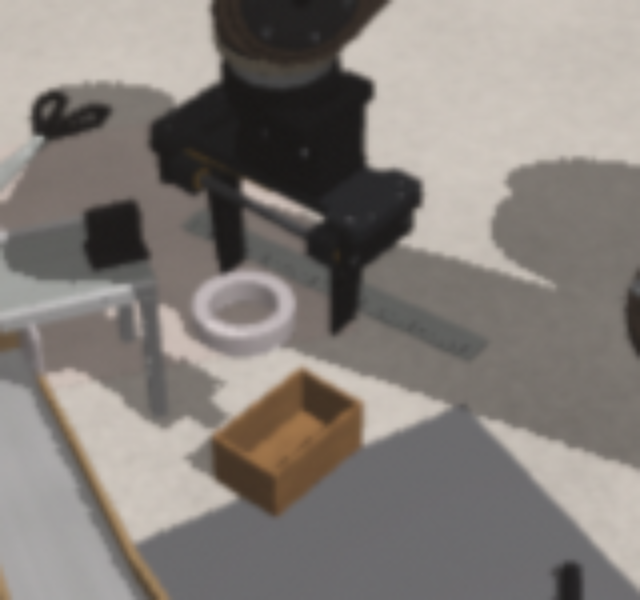

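Run:
```python
from plan import *
f=np.load("top0.npz");d=f['d'];C=cloud("top",d).reshape(-1,3)[d.ravel()>0]
ct=np.array([424,-42]); j=np.array([np.cos(np.radians(-67.5)),np.sin(np.radians(-67.5))]); k=np.array([-j[1],j[0]])
Q=C[:,:2]-ct; a=Q@j; b=Q@k
s=(a>60)&(a<140)&(abs(b)<60)&(C[:,2]>60)
for z in np.argsort(a[s])[:12]: print(a[s][z].round(1),b[s][z].round(1),C[s][z].round(1))
q=C-O; X=q@sx; Y=q@sy
s=(X<-50)&(X>-160)&(abs(Y+222)<90)&(C[:,2]>95); print(X[s].min(),np.percentile(Y[s],[1,50,99]))
s&=C[:,2]>150; print("fin",s.sum(),np.percentile(X[s],[2,50,98]),np.percentile(Y[s],[2,50,98]),np.percentile(C[s][:,2],[5,50,95]))
```

```text
106.8 21.0 [ 484.3 -132.7   68.8]
108.1 21.7 [ 485.5 -133.6   92.7]
108.4 23.5 [ 487.2 -133.1   98.6]
108.8 20.4 [ 484.4 -134.7  112.5]
108.8 21.9 [ 485.9 -134.1  119.4]
109.0 24.6 [ 488.5 -133.3   62.3]
109.6 21.6 [ 485.9 -135.    75.5]
109.7 24.2 [ 488.4 -134.1  121.2]
109.9 19.5 [ 484.  -136.1  128.7]
109.9 20.3 [ 484.8 -135.7   66.1]
110.3 26.8 [ 491.  -133.6   93.8]
110.7 21.8 [ 486.5 -136.   130.5]
-137.64244797934484 [-276.52995068 -225.17035348 -177.23406197]
fin 98 [-134.47644394 -116.02974387  -96.15040292] [-234.48787366 -225.93522719 -218.95687251] [154.9945655  167.42008656 172.71551336]
```

```bash
python3 -m pendant '[1,0,0.06,0,1, 1,0,0,0,1, 1,0,0,0,1, 0.8,0,0,0,1, 0,0,0,0,1]'; python3 plan.py 424 -43 24 112.2
python3 - <<'E'
from h import *
p,d=env.read_camera("scene"); cv2.imwrite("pics/s3.png",cv2.resize(p[120:270,240:400],None,fx=4,fy=4))
E
```

```text
t: 3.35
eef_pos: [427.5, -46.0, 55.8]
tcp_rot: [0.991, 1.56, -0.186]
ft_force: [-0.2, -1.0, 1.3]
opening: 1.001
t=3.4 pos [427.5 -46.   55.8] jaw -67.4 toolx [ 0.011 -0.002 -1.   ] open 1.001 F [-0.2 -1.   1.3] j6 0.91
 shift mm [31.7 -2.4 -4.3] norm [ 1.06 -0.08 -0.14]
 turn total norm 0.01 (alt 6.30/-6.27)
```

View pics/s3.png

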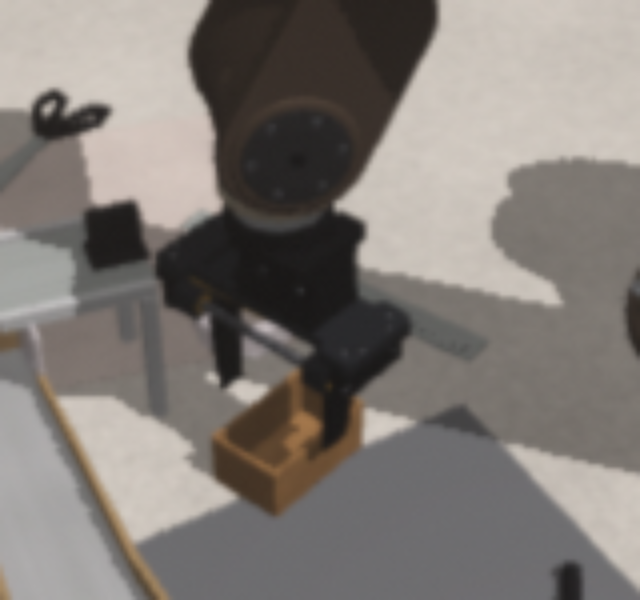

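Run:
```python
from h import *
j=np.array([.384,-.923,0]);t=np.array([427.5,-46,55.8])
for s in (-47.5,-59.5,47.5): print(s,proj("scene",t+j*s))
k=np.array([.923,.384,0]);cc=np.array([424.5,-43,46])
for a in (-1,1):
  for b in (-1,1): print(a,b,((proj("scene",cc+a*31*j+b*50*k)-[240,120])*4).round())
```

```text
-47.5 [[323.27876519 229.32274419]]
-59.5 [[326.46989239 231.21786958]]
47.5 [[299.01795045 214.91501581]]
-1 -1 [[365. 401.]]
-1 1 [[276. 476.]]
1 -1 [[302. 365.]]
1 1 [[213. 436.]]
```

Projected tray corners match the crop, and both fingers straddle the tray. I'll centre, go down and close.

```bash
python3 -m pendant '[0.5,-0.08,-0.14,0,1, 0.5,0,0,0,1, 0,0,0,0,1]'; python3 plan.py 424 -43 24 112.2;  python3 -m pendant '[0,0,0,0,0, 0,0,0,0,0, 0,0,0,0,0, 0,0,0,0,0, 0,0,0,0,0]'; python3 plan.py 424 -43 200 112.2
```

```text
t: 3.78
eef_pos: [426.7, -44.3, 29.9]
tcp_rot: [0.959, 1.552, -0.219]
ft_force: [0.0, -0.0, 0.1]
opening: 1.002
t=3.8 pos [426.7 -44.3  29.9] jaw -67.5 toolx [ 0.018 -0.004 -1.   ] open 1.002 F [ 0.  -0.   0.1] j6 0.92
 shift mm [ 5.9 -2.1 -2.2] norm [ 0.2  -0.07 -0.07]
 turn total norm 0.01 (alt 6.29/-6.27)
t: 4.4
eef_pos: [427.8, -44.6, 32.7]
tcp_rot: [0.953, 1.548, -0.224]
ft_force: [-1.1, -0.0, -0.9]
opening: 0.65
t=4.4 pos [427.8 -44.6  32.7] jaw -67.5 toolx [ 0.022 -0.005 -1.   ] open 0.650 F [-1.1 -0.  -0.9] j6 0.92
 shift mm [-167.4    0.2   -0.7] norm [-5.58  0.01 -0.02]
 turn total norm 0.01 (alt 6.29/-6.27)
```

```bash
python3 -m pendant '[-0.4,0,0,0,0, -0.7,0,0,0,0, -1,0,0,0,0, -1,0,0,0,0, -1,0,0,0,0]'; python3 -m pendant '[-1,0,0,-0.3,0, -1,0,0,-0.3,0, -1,0,0,-0.3,0, -1,0,0,-0.3,0, -1,0,0,-0.3,0]'; python3 plan.py 658 195 310 -7.1
python3 - <<'E'
from h import *
p,d=env.read_camera("scene"); cv2.imwrite("pics/s4.png",p)
E
```

```text
t: 5.03
eef_pos: [423.6, -43.6, 160.1]
tcp_rot: [0.962, 1.553, -0.216]
ft_force: [1.1, 0.0, -2.3]
opening: 0.652
t: 5.65
eef_pos: [417.8, -42.2, 319.0]
tcp_rot: [0.182, 1.551, -0.222]
ft_force: [0.9, -0.7, -0.4]
opening: 0.646
t=5.7 pos [417.8 -42.2 319. ] jaw -23.2 toolx [ 0.019 -0.004 -1.   ] open 0.646 F [ 0.9 -0.7 -0.4] j6 0.15
 shift mm [ 12.6 312.5 127.3] norm [ 0.42 10.42  4.24]
 turn total norm -0.56 (alt 5.72/-6.84)
```

View pics/s4.png

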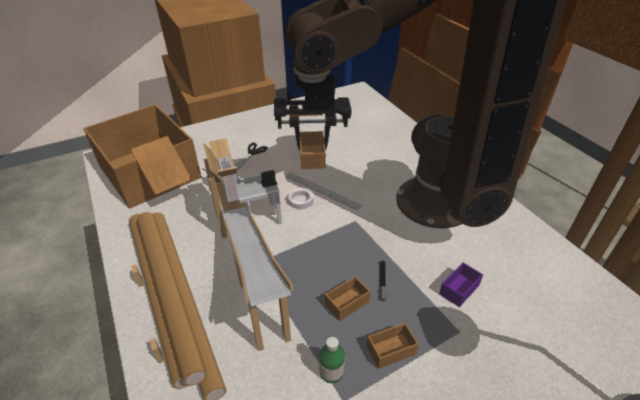

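The tray is held at about (312,150), level and hanging below the fingers. Next I'll carry it to above the lane entry.

```bash
python3 -m pendant '[0,1,0,-0.3,0, 0,1,0.1,-0.26,0, 0,1,0.4,0,0, 0,1,0.5,0,0, 0,1,0.5,0,0]'; python3 plan.py 658 195 310 -7.1;python3 -m pendant '[0,1,0,0,0, 0,1,0,0,0, 0,1,0,0,0]'; python3 plan.py 658 195 310 -7.1
```

```text
t: 6.32
eef_pos: [491.1, 101.4, 327.2]
tcp_rot: [-0.123, 1.543, -0.239]
ft_force: [0.6, -0.1, -0.8]
opening: 0.648
t=6.3 pos [491.1 101.4 327.2] jaw -6.6 toolx [ 0.027 -0.007 -1.   ] open 0.648 F [ 0.6 -0.1 -0.8] j6 0.19
 shift mm [ 21.1 112.3 154.5] norm [0.7  3.74 5.15]
 turn total norm 0.02 (alt 6.30/-6.27)
t: 6.7
eef_pos: [500.8, 193.5, 327.3]
tcp_rot: [-0.146, 1.544, -0.264]
ft_force: [0.3, -0.0, -0.8]
opening: 0.652
t=6.7 pos [500.8 193.5 327.3] jaw -6.8 toolx [ 0.026 -0.007 -1.   ] open 0.652 F [ 0.3 -0.  -0.8] j6 0.38
 shift mm [ 21.3  20.2 155.4] norm [0.71 0.67 5.18]
 turn total norm 0.01 (alt 6.29/-6.27)
```

```bash
python3 -m pendant '[0,0.2,1,0,0, 0,0.2,1,0,0, 0,0.2,1,0,0, 0,0.07,1,0,0, 0,0,1,0,0]'; python3 plan.py 658.6 195 262 -7.1
python3 - <<'E'
from h import *
for n in ("scene","top"):
    p,d=env.read_camera(n); cv2.imwrite(f"pics/{n}5.png",p[20:380] if n=="top" else p[150:400,150:400])
E
```

```text
t: 7.32
eef_pos: [652.1, 198.5, 332.9]
tcp_rot: [-0.165, 1.546, -0.285]
ft_force: [0.5, 0.9, -1.1]
opening: 0.649
t=7.3 pos [652.1 198.5 332.9] jaw -6.8 toolx [ 0.024 -0.007 -1.   ] open 0.649 F [ 0.5  0.9 -1.1] j6 0.32
 shift mm [71.1 -2.4  5.2] norm [ 2.37 -0.08  0.17]
 turn total norm 0.01 (alt 6.29/-6.27)
```

View pics/scene5.png

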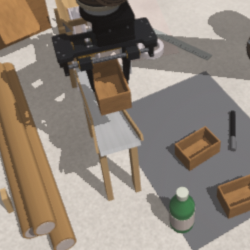

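View pics/top5.png

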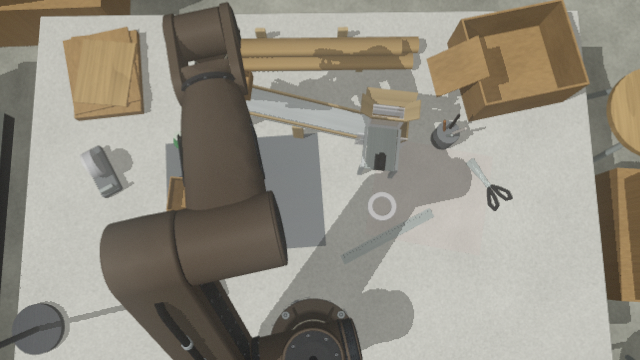

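```bash
python3 -m pendant '[0.6,-0.04,0.1,0,0, 0.6,-0.04,0.07,0,0, 0.5,0,0,0,0, 0.4,0,0,0,0, 0,0,0,0,0]'; python3 plan.py 658.6 195 250 -7.1
python3 - <<'E'
from h import *
p,d=env.read_camera("scene"); cv2.imwrite("pics/s6.png",cv2.resize(p[170:350,190:340],None,fx=4,fy=4)[:600])
E
```

```text
t: 8.05
eef_pos: [655.9, 194.3, 264.2]
tcp_rot: [-0.259, 1.55, -0.381]
ft_force: [0.2, 0.0, -1.2]
opening: 0.646
t=8.1 pos [655.9 194.3 264.2] jaw -7.0 toolx [ 0.02  -0.008 -1.   ] open 0.646 F [ 0.2  0.  -1.2] j6 0.32
 shift mm [14.3  1.1  2.3] norm [0.48 0.04 0.08]
 turn total norm 0.00 (alt 6.29/-6.28)
```

View pics/s6.png

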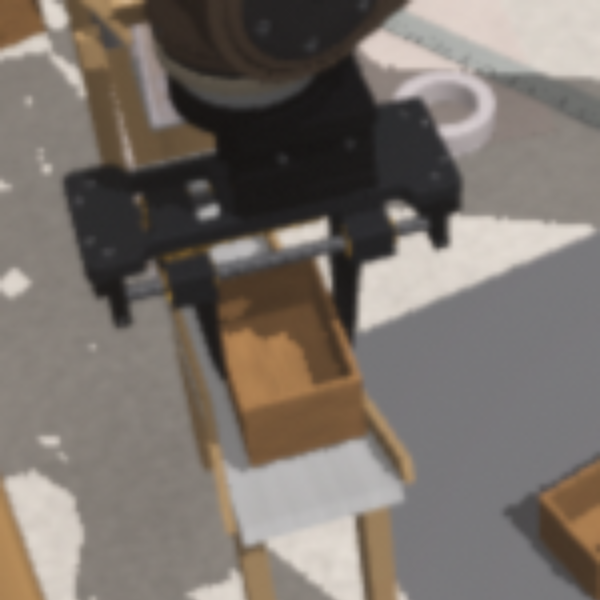

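```bash
python3 -m pendant '[0.15,0.02,0.08,0,0, 0.15,0,0,0,0]';python3 -m pendant '[0.15,0,0,0,0, 0,0,0,0,0]';python3 -m pendant '[0.15,0,0,0,0, 0,0,0,0,0]'
```

```text
t: 8.35
eef_pos: [659.3, 194.9, 256.9]
tcp_rot: [-0.177, 1.547, -0.298]
ft_force: [0.1, -0.4, -1.5]
opening: 0.649
t: 8.6
eef_pos: [660.0, 193.8, 254.1]
tcp_rot: [-0.189, 1.544, -0.31]
ft_force: [-0.0, 1.1, -1.2]
opening: 0.652
t: 8.85
eef_pos: [660.6, 192.9, 251.1]
tcp_rot: [-0.192, 1.541, -0.313]
ft_force: [-0.0, 0.1, -0.7]
opening: 0.649
```

```bash
python3 -m pendant '[0.15,0.03,0,0,0, 0,0,0,0,0]';python3 -m pendant '[0.15,0.03,0,0,0, 0,0,0,0,0]';python3 -m pendant '[0.15,0.03,0,0,0, 0,0,0,0,0]'
python3 - <<'E'
from h import *
p,d=env.read_camera("scene"); cv2.imwrite("pics/s7.png",cv2.resize(p[170:350,190:340],None,fx=4,fy=4)[:600])
E
```

```text
t: 9.1
eef_pos: [661.4, 193.0, 248.0]
tcp_rot: [-0.196, 1.538, -0.318]
ft_force: [-0.5, -1.2, -1.1]
opening: 0.649
t: 9.35
eef_pos: [662.1, 193.1, 244.3]
tcp_rot: [-0.204, 1.536, -0.326]
ft_force: [-0.7, -0.8, -0.3]
opening: 0.647
t: 9.6
eef_pos: [662.5, 193.3, 240.5]
tcp_rot: [-0.225, 1.535, -0.347]
ft_force: [0.3, -1.0, 1.2]
opening: 0.65
```

View pics/s7.png

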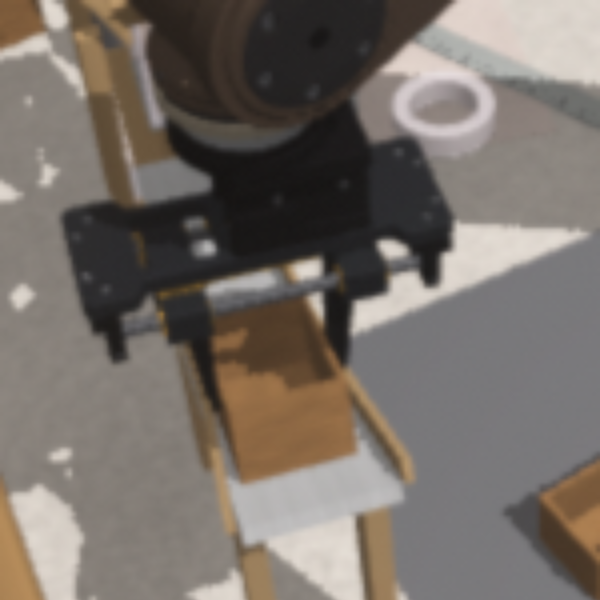

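```bash
python3 -m pendant '[0.1,0.02,-0.13,0,0, 0,0,0,0,0]';python3 -m pendant '[0.1,0.0,0,0,0, 0,0,0,0,0]'
python3 - <<'E'
from h import *
p,d=env.read_camera("scene"); cv2.imwrite("pics/s8.png",cv2.resize(p[170:350,190:340],None,fx=4,fy=4)[:600])
E
```

```text
t: 9.9
eef_pos: [659.4, 194.1, 237.9]
tcp_rot: [-0.213, 1.532, -0.335]
ft_force: [-1.0, -0.9, 1.4]
opening: 0.649
t: 10.15
eef_pos: [659.7, 193.9, 236.6]
tcp_rot: [-0.202, 1.53, -0.324]
ft_force: [-1.1, -1.7, 1.5]
opening: 0.649
```

View pics/s8.png

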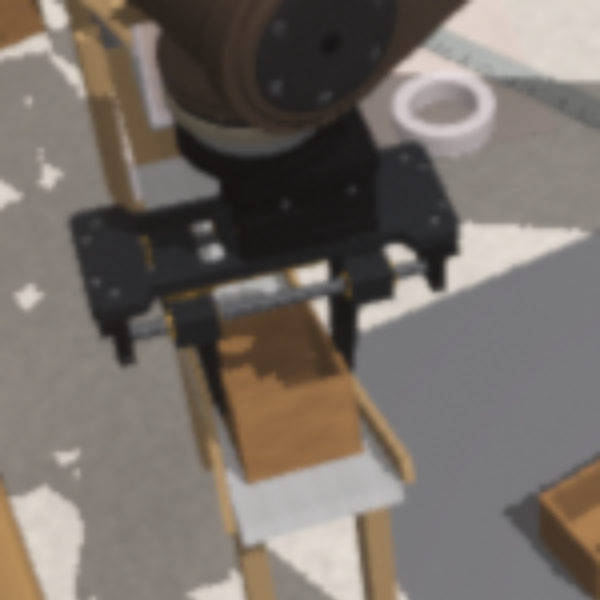

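```bash
python3 -m pendant '[0,0,0,0,0.8, 0,0,0,0,0.8, 0,0,0,0,0.85, 0,0,0,0,0.85]'
python3 - <<'E'
from h import *
p,d=env.read_camera("scene"); cv2.imwrite("pics/s9.png",cv2.resize(p[130:350,160:380],None,fx=2.7,fy=2.7)[:600])
E
```

```text
t: 10.7
eef_pos: [659.5, 194.6, 234.7]
tcp_rot: [-0.209, 1.532, -0.33]
ft_force: [-0.9, 1.1, -0.8]
opening: 0.85
```

View pics/s9.png

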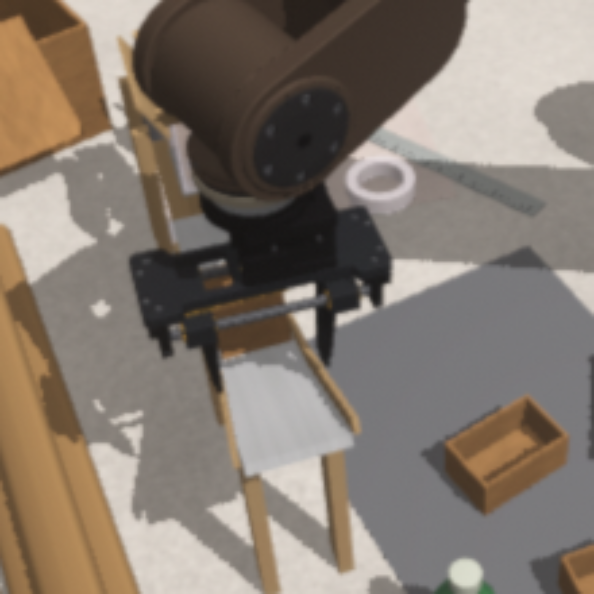

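The tray is sliding away down the lane. I'll raise the arm and head for tray B.

```bash
python3 -m pendant '[-1,0,0,0,1, -1,0,0,0,1, -1,0,-0.3,0,1, -0.3,0,-1,0,1, 0,0,-1,0,1]'; python3 plan.py 452 221 150 99.1
python3 - <<'E'
from h import *
for n in ("scene","top"):
    p,d=env.read_camera(n); cv2.imwrite(f"pics/{n}10.png",p)
E
```

```text
t: 11.38
eef_pos: [586.9, 204.0, 332.6]
tcp_rot: [-0.224, 1.533, -0.347]
ft_force: [0.2, 0.9, 0.4]
opening: 0.999
t=11.4 pos [586.9 204.  332.6] jaw -7.0 toolx [ 0.035 -0.013 -0.999] open 0.999 F [0.2 0.9 0.4] j6 0.37
 shift mm [ 177.5    1.8 -142.5] norm [ 5.92  0.06 -4.75]
 turn total norm 2.58 (alt 8.86/-3.70)
```

View pics/scene10.png

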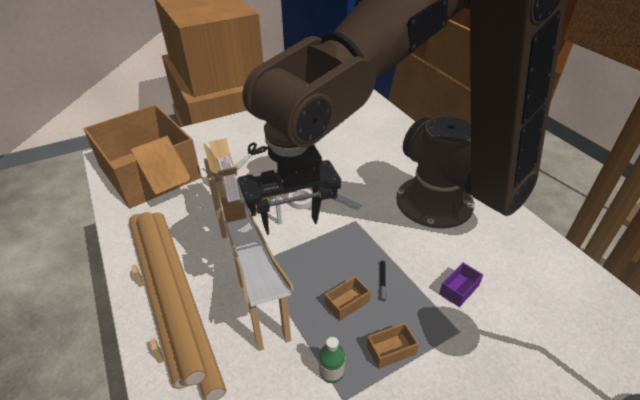

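View pics/top10.png

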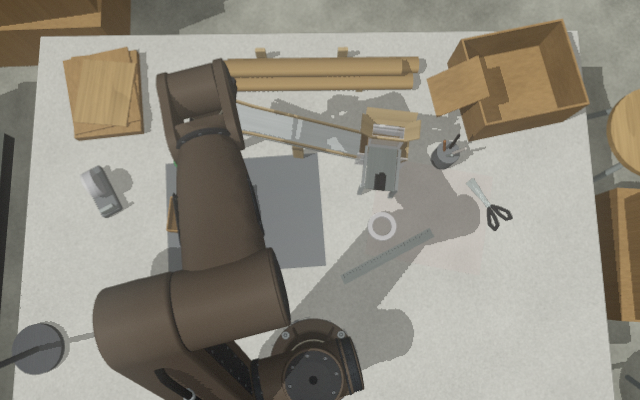

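In the scene view tray 1 sits under the hopper at about (232,205). The other trays are unmoved at (347,298) and (392,345). Next is tray B.

```bash
python3 -m pendant '[0,0,-1,0,1, 0.3,0,-1,0,1, 0.6,0,-1,0,1, 0.8,0,-1,0,1, 0.8,0,-0.6,0,1]'; python3 -m pendant '[0.6,0,0,0.37,1, 0.6,0,0,0.37,1, 0.5,0,0,0.37,1, 0.4,0,0,0.37,1, 0.4,0,0,0.37,1]'; python3 plan.py 452 221 100 99.1
```

```text
t: 12.1
eef_pos: [451.5, 220.5, 251.9]
tcp_rot: [-0.162, 1.53, -0.285]
ft_force: [0.4, 0.0, 0.2]
opening: 1.0
t: 12.72
eef_pos: [456.6, 220.0, 173.7]
tcp_rot: [0.777, 1.53, -0.287]
ft_force: [-0.3, 0.3, 0.1]
opening: 1.0
t=12.7 pos [456.6 220.  173.7] jaw -61.0 toolx [ 0.039 -0.012 -0.999] open 1.000 F [-0.3  0.3  0.1] j6 1.42
 shift mm [73.4 -5.6 -5.2] norm [ 2.45 -0.19 -0.17]
 turn total norm 0.69 (alt 6.98/-5.59)
```

```bash
python3 -m pendant '[0.6,0,0,0.36,1, 0.6,0,0,0.33,1, 0.5,0,0,0,1, 0.5,0,0,0,1, 0,0,0,0,1]'; python3 plan.py 452 221 65 99.1
python3 - <<'E'
from h import *
for n in ("scene","top"):
    p,d=env.read_camera(n); cv2.imwrite(f"pics/{n}11.png",p if n=="top" else cv2.resize(p[230:380,270:430],None,fx=4,fy=4))
E
```

```text
t: 13.35
eef_pos: [462.8, 219.3, 104.2]
tcp_rot: [1.131, 1.53, -0.293]
ft_force: [0.3, -0.3, -0.7]
opening: 1.0
t=13.3 pos [462.8 219.3 104.2] jaw -81.6 toolx [ 0.039 -0.012 -0.999] open 1.000 F [ 0.3 -0.3 -0.7] j6 1.78
 shift mm [ 38.7 -11.9  -4. ] norm [ 1.29 -0.4  -0.13]
 turn total norm -0.03 (alt 6.26/-6.31)
```

View pics/scene11.png

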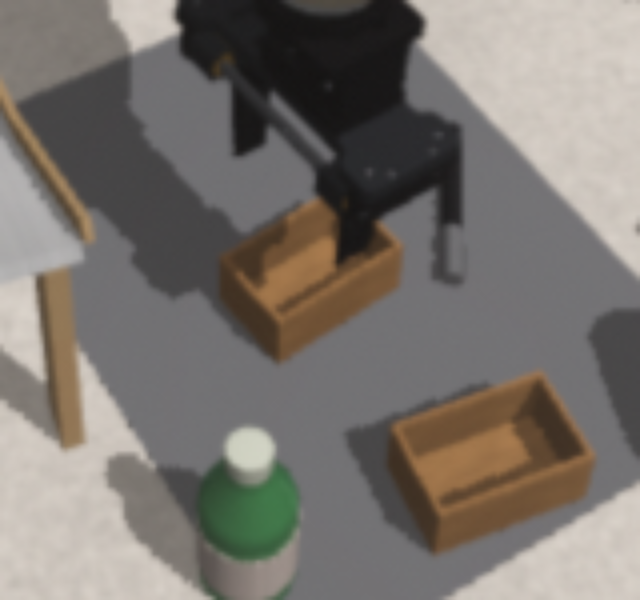

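View pics/top11.png

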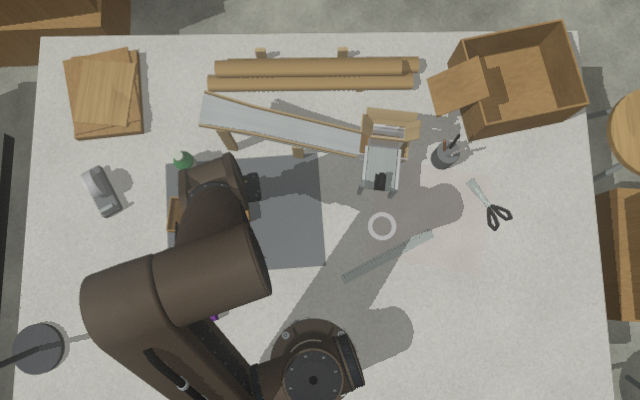

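```bash
python3 -m pendant '[0.5,-0.4,-0.13,0,1, 0.8,0,0,0,1, 0,0,0,0,1]'; python3 plan.py 452 221 24 99.1
```

```text
t: 13.82
eef_pos: [453.9, 221.7, 67.4]
tcp_rot: [1.213, 1.525, -0.212]
ft_force: [0.2, 0.6, 1.2]
opening: 0.999
t=13.8 pos [453.9 221.7  67.4] jaw -81.6 toolx [ 0.045 -0.01  -0.999] open 0.999 F [0.2 0.6 1.2] j6 1.80
 shift mm [43.3 -3.9 -0.3] norm [ 1.44 -0.13 -0.01]
 turn total norm -0.03 (alt 6.26/-6.31)
```

```bash
python3 -m pendant '[0.5,-0.1,0,-0.03,1, 0.5,0,0,0,1, 0.45,0,0,0,1, 0,0,0,0,1]'; python3 plan.py 452 221 24 99.1
```

```text
t: 14.32
eef_pos: [455.3, 221.6, 25.3]
tcp_rot: [1.248, 1.52, -0.162]
ft_force: [0.3, 1.4, 0.2]
opening: 0.999
t=14.3 pos [455.3 221.6  25.3] jaw -80.8 toolx [ 0.05  -0.008 -0.999] open 0.999 F [0.3 1.4 0.2] j6 1.79
 shift mm [ 1.1 -3.4  0. ] norm [ 0.04 -0.11  0.  ]
 turn total norm 0.00 (alt 6.29/-6.28)
```

```bash
python3 -m pendant '[0,-0.1,0,0,1, 0,0,0,0,0.6, 0,0,0,0,0, 0,0,0,0,0, 0,0,0,0,0]'; python3 -m pendant '[0,0,0,0,0, -0.4,0,0,0,0, -0.8,0,0,0,0, -1,0,0,0,0, -1,0,0,0,0]'; python3 -m pendant '[-1,0,0,0,0, -1,0,0,0,0, -1,0,0,-0.37,0, -1,0,0,-0.37,0, -1,0,0,-0.37,0]';python3 plan.py 655 188 320 -7.1
python3 - <<'E'
from h import *
p,d=env.read_camera("scene"); cv2.imwrite("pics/s12.png",p)
E
```

```text
t: 14.95
eef_pos: [452.7, 221.3, 26.3]
tcp_rot: [1.262, 1.519, -0.148]
ft_force: [-0.1, -0.6, -0.9]
opening: 0.652
t: 15.58
eef_pos: [446.6, 221.7, 125.0]
tcp_rot: [1.226, 1.523, -0.184]
ft_force: [-0.2, -0.1, -0.7]
opening: 0.655
t: 16.2
eef_pos: [437.1, 222.6, 284.0]
tcp_rot: [0.692, 1.521, -0.151]
ft_force: [-0.7, 0.3, -0.5]
opening: 0.649
t=16.2 pos [437.1 222.6 284. ] jaw -48.4 toolx [ 0.049 -0.008 -0.999] open 0.649 F [-0.7  0.3 -0.5] j6 1.21
 shift mm [-25.  140.8 171.8] norm [-0.83  4.69  5.73]
 turn total norm -1.44 (alt 4.84/-7.72)
```

View pics/s12.png

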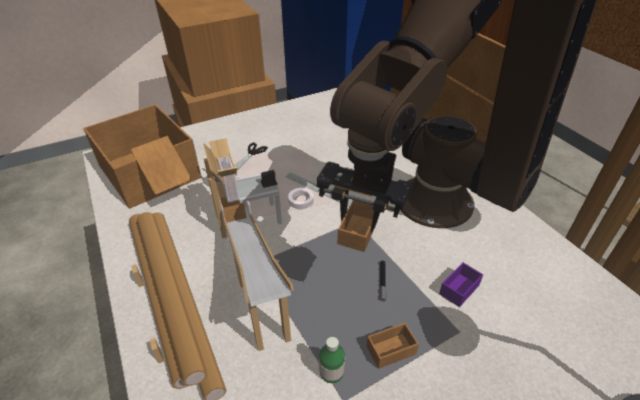

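```bash
python3 -m pendant '[-1,0,0,-0.37,0, -0.4,0,0,-0.36,0, 0,0,0,-0.36,0, 0,0,0,-0.36,0]';python3 plan.py 657.5 188 320 -7.1
```

```text
t: 16.75
eef_pos: [433.8, 222.9, 334.8]
tcp_rot: [0.031, 1.513, -0.071]
ft_force: [0.1, 0.5, -0.6]
opening: 0.653
t=16.8 pos [433.8 222.9 334.8] jaw -5.9 toolx [ 0.057 -0.004 -0.998] open 0.653 F [ 0.1  0.5 -0.6] j6 0.46
 shift mm [ 27.8 -11.8 224.9] norm [ 0.93 -0.39  7.5 ]
 turn total norm 0.04 (alt 6.33/-6.24)
```

```bash
python3 -m pendant '[0,-0.1,1,0,0, 0,-0.1,1,0.04,0, 0,-0.1,1,0,0, 0,-0.1,1,0,0, 0,-0.1,1,0,0]';python3 plan.py 658.6 194 320 -7.1; python3 -m pendant '[0.3,0,1,0,0, 0.3,0,1,0,0, 0,0,0,0,0]';python3 plan.py 658.6 194 260 -7.1
```

```text
t: 17.38
eef_pos: [581.1, 190.3, 347.5]
tcp_rot: [0.078, 1.512, -0.044]
ft_force: [-0.4, 0.8, -0.1]
opening: 0.649
t=17.4 pos [581.1 190.3 347.5] jaw -7.0 toolx [ 0.059 -0.003 -0.998] open 0.649 F [-0.4  0.8 -0.1] j6 0.34
 shift mm [32.  13.  74.8] norm [1.07 0.43 2.49]
 turn total norm 0.00 (alt 6.29/-6.28)
t: 17.75
eef_pos: [643.4, 181.8, 333.6]
tcp_rot: [0.084, 1.512, -0.041]
ft_force: [-0.1, -0.0, -1.5]
opening: 0.65
t=17.8 pos [643.4 181.8 333.6] jaw -7.2 toolx [ 0.058 -0.002 -0.998] open 0.650 F [-0.1 -0.  -1.5] j6 0.31
 shift mm [74.3 13.7  9.2] norm [2.48 0.46 0.31]
 turn total norm -0.00 (alt 6.28/-6.29)
```

```bash
python3 -m pendant '[0.6,0.2,0.15,0,0, 0.6,0.2,0.15,0,0, 0.6,0.06,0,0,0, 0.4,0,0,0,0, 0,0,0,0,0]';python3 plan.py 658.6 194 250 -7.1
python3 - <<'E'
from h import *
p,d=env.read_camera("scene"); cv2.imwrite("pics/s13.png",cv2.resize(p[170:350,190:340],None,fx=4,fy=4)[:600])
E
```

```text
t: 18.38
eef_pos: [656.0, 196.6, 264.1]
tcp_rot: [0.084, 1.514, -0.04]
ft_force: [-0.5, -0.6, 0.6]
opening: 0.653
t=18.4 pos [656.  196.6 264.1] jaw -7.1 toolx [ 0.057 -0.002 -0.998] open 0.653 F [-0.5 -0.6  0.6] j6 0.33
 shift mm [14.2 -2.3  2.1] norm [ 0.47 -0.08  0.07]
 turn total norm 0.00 (alt 6.28/-6.28)
```

View pics/s13.png

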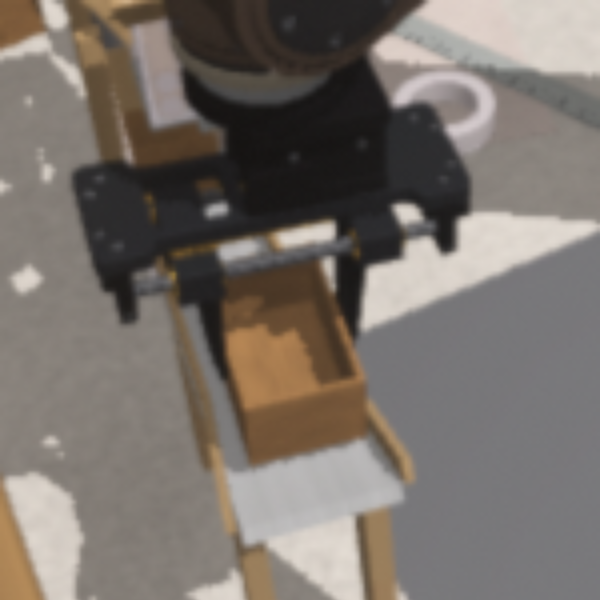

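```bash
python3 -m pendant '[0.2,-0.04,0.05,0,0, 0.2,0,0,0,0, 0,0,0,0,0]';python3 -m pendant '[0.2,0,0,0,0, 0.2,0,0,0,0, 0,0,0,0,0]';python3 plan.py 658.6 194 230 -7.1
```

```text
t: 18.8
eef_pos: [658.7, 195.1, 253.6]
tcp_rot: [0.097, 1.511, -0.027]
ft_force: [0.6, -0.7, -0.7]
opening: 0.649
t: 19.18
eef_pos: [660.3, 193.2, 244.7]
tcp_rot: [0.069, 1.506, -0.055]
ft_force: [0.6, 0.8, -0.9]
opening: 0.647
t=19.2 pos [660.3 193.2 244.7] jaw -7.1 toolx [ 0.065 -0.004 -0.998] open 0.647 F [ 0.6  0.8 -0.9] j6 0.33
 shift mm [14.6  0.5 -2.7] norm [ 0.49  0.02 -0.09]
 turn total norm -0.00 (alt 6.28/-6.28)
```

```bash
python3 -m pendant '[0.2,0.03,-0.09,0,0, 0.15,0.03,0,0,0, 0,0,0,0,0]';python3 -m pendant '[0.15,0.03,-0.03,0,0, 0,0,0,0,0]';python3 plan.py 658.6 194 228 -7.1;python3 - <<'E'
from h import *
p,d=env.read_camera("scene"); cv2.imwrite("pics/s14.png",cv2.resize(p[170:350,190:340],None,fx=4,fy=4)[:600])
E
```

```text
t: 19.55
eef_pos: [660.1, 193.6, 237.3]
tcp_rot: [0.053, 1.499, -0.071]
ft_force: [-0.5, -0.3, -0.8]
opening: 0.648
t: 19.8
eef_pos: [660.3, 193.9, 234.0]
tcp_rot: [0.044, 1.496, -0.081]
ft_force: [0.4, -0.2, -0.4]
opening: 0.649
t=19.8 pos [660.3 193.9 234. ] jaw -7.1 toolx [ 0.075 -0.006 -0.997] open 0.649 F [ 0.4 -0.2 -0.4] j6 0.33
 shift mm [ 5.9 -0.1 -2.1] norm [ 0.2  -0.   -0.07]
 turn total norm -0.00 (alt 6.28/-6.28)
```

View pics/s14.png

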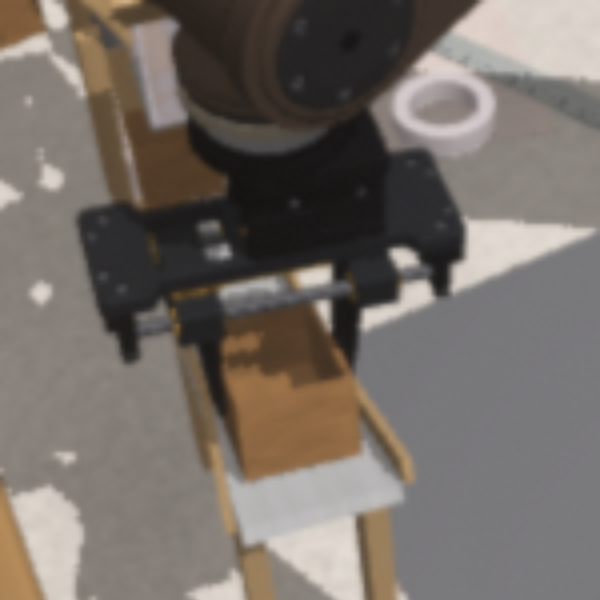

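```bash
python3 -m pendant '[0.15,0,-0.07,0,0, 0,0,0,0,0.7, 0,0,0,0,0.8, 0,0,0,0,0.85, -0.3,0,0,0,0.9]';python3 -m pendant '[-1,0,0,0,1, -1,0,0,0,1, -1,0,-0.3,0,1, -0.3,0,-1,0,1, 0,0,-1,0,1]';python3 plan.py 426 385 150 84.9
python3 - <<'E'
from h import *
for n in ("scene","top"):
    p,d=env.read_camera(n); cv2.imwrite(f"pics/{n}15.png",p)
E
```

```text
t: 20.48
eef_pos: [658.2, 194.4, 238.0]
tcp_rot: [0.042, 1.496, -0.082]
ft_force: [0.7, -0.7, -0.1]
opening: 0.886
t: 21.1
eef_pos: [581.8, 203.8, 337.3]
tcp_rot: [0.057, 1.493, -0.068]
ft_force: [-0.3, 0.3, -0.0]
opening: 0.998
t=21.1 pos [581.8 203.8 337.3] jaw -7.2 toolx [ 0.077 -0.005 -0.997] open 0.998 F [-0.3  0.3 -0. ] j6 0.37
 shift mm [ 173.8  159.5 -191.1] norm [ 5.79  5.32 -6.37]
 turn total norm 3.07 (alt 9.35/-3.21)
```

View pics/scene15.png

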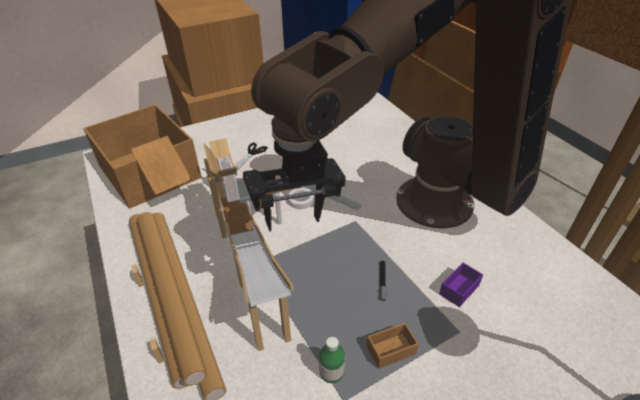

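Two trays are queued, at (238,215). The last one is unmoved at (392,345).

```bash
python3 -m pendant '[0,0.8,-1,0,1, 0,0.8,-1,0,1, 0,0.8,-1,0,1, 0,0.8,-1,0,1, 0,0.8,-1,0,1]'; python3 -m pendant '[0,0.8,-1,-0.37,1, 0.3,0,0,-0.37,1, 0.3,0,0,-0.37,1, 0.3,0,0,-0.37,1, 0.3,0,0,-0.37,1]';python3 -m pendant '[0.3,0,0,-0.37,1, 0.3,0,0,-0.37,1, 0.3,0,0,-0.37,1, 0.3,0,0,-0.25,1, 0.3,0,0,0,1]'; python3 plan.py 426 385 100 84.9
python3 - <<'E'
from plan import *
f=np.load("top0.npz");d=f['d'];C=cloud("top",d)[145:180,165:200].reshape(-1,3);C=C[C[:,2]>60]; print("glue",np.median(C,0),C.min(0),C.max(0))
E
```

```text
t: 21.82
eef_pos: [447.3, 344.5, 328.2]
tcp_rot: [0.072, 1.491, -0.056]
ft_force: [1.0, 1.0, -1.0]
opening: 1.004
t: 22.45
eef_pos: [423.9, 376.5, 291.5]
tcp_rot: [-0.835, 1.488, -0.022]
ft_force: [0.3, -0.2, 0.7]
opening: 0.998
t: 23.08
eef_pos: [431.1, 377.8, 246.6]
tcp_rot: [-1.514, 1.487, -0.009]
ft_force: [0.3, 0.4, -1.2]
opening: 1.002
t=23.1 pos [431.1 377.8 246.6] jaw 86.2 toolx [ 0.084 -0.001 -0.996] open 1.002 F [ 0.3  0.4 -1.2] j6 -0.85
 shift mm [145.6  17.8   6.2] norm [4.85 0.59 0.21]
 turn total norm 0.05 (alt 6.33/-6.24)
glue [570.02196452 361.81424548  93.2570426 ] [208.3096957   -7.98678069  60.26318703] [ 602.57600259  395.45517936 1526.13883221]
```

```bash
python3 -m pendant '[1,0.3,0.1,0.05,1, 1,0.3,0.1,0,1, 1,0,0,0,1, 0.8,0,0,0,1, 0,0,0,0,1]'; python3 plan.py 426 385 60 84.9
python3 - <<'E'
from h import *
for n in ("scene","top"):
    p,d=env.read_camera(n); cv2.imwrite(f"pics/{n}16.png",p if n=="top" else cv2.resize(p[250:400,310:470],None,fx=4,fy=4))
E
```

```text
t: 23.7
eef_pos: [425.3, 386.4, 128.1]
tcp_rot: [-1.458, 1.485, 0.003]
ft_force: [0.7, 0.4, 0.5]
opening: 0.997
t=23.7 pos [425.3 386.4 128.1] jaw 83.8 toolx [ 0.085  0.    -0.996] open 0.997 F [0.7 0.4 0.5] j6 -0.76
 shift mm [67.9  5.  -1.9] norm [ 2.26  0.17 -0.06]
 turn total norm -0.04 (alt 6.24/-6.32)
```

View pics/scene16.png

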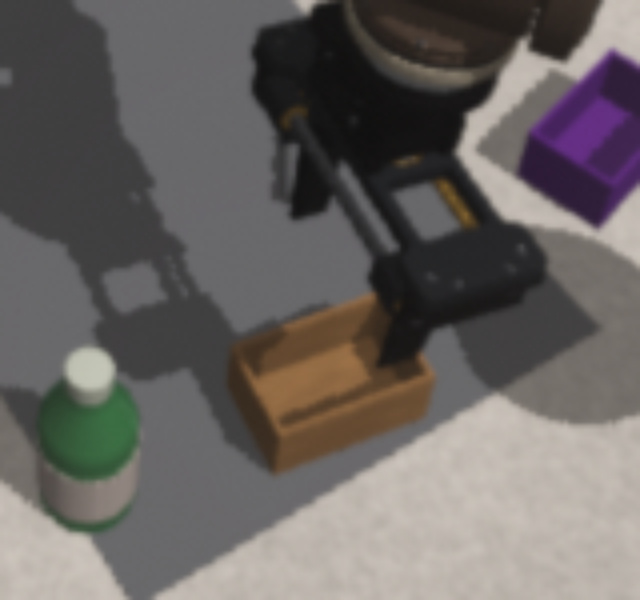

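View pics/top16.png

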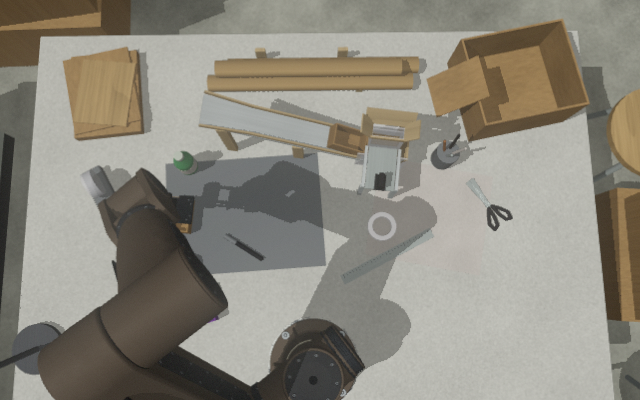

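```bash
python3 -m pendant '[0.8,0.25,-0.06,-0.04,1, 0.8,0,0,0,1, 0.5,0,0,0,1, 0,0,0,0,1]'; python3 plan.py 426 385 24 84.9
```

```text
t: 24.3
eef_pos: [426.4, 388.0, 70.1]
tcp_rot: [-1.401, 1.476, 0.078]
ft_force: [0.0, -0.2, 1.3]
opening: 1.001
t=24.3 pos [426.4 388.   70.1] jaw 84.8 toolx [ 0.095  0.007 -0.995] open 1.001 F [ 0.  -0.2  1.3] j6 -0.76
 shift mm [45.8  4.4 -3.8] norm [ 1.53  0.15 -0.13]
 turn total norm -0.00 (alt 6.28/-6.29)
```

```bash
python3 -m pendant '[0.5,0.07,-0.13,0,1, 0.5,0.07,0,0,1, 0.5,0,0,0,1, 0,0,0,0,1]'; python3 plan.py 426 385 24 84.9
```

```text
t: 24.8
eef_pos: [426.7, 385.0, 23.2]
tcp_rot: [-1.39, 1.474, 0.088]
ft_force: [0.3, -0.8, 1.3]
opening: 0.996
t=24.8 pos [426.7 385.   23.2] jaw 84.8 toolx [ 0.096  0.009 -0.995] open 0.996 F [ 0.3 -0.8  1.3] j6 -0.74
 shift mm [-0.9  0.6 -0.1] norm [-0.03  0.02 -0.  ]
 turn total norm -0.00 (alt 6.28/-6.29)
```

```bash
python3 -m pendant '[0,0,0,0,0.6, 0,0,0,0,0, 0,0,0,0,0, 0,0,0,0,0, 0,0,0,0,0]'; python3 -m pendant '[-0.4,0,0,0,0, -0.8,0,0,0,0, -1,0,0,0,0, -1,0,0,0,0, -1,0,0,0,0]'; python3 -m pendant '[-1,0,0,0,0, -1,0,0,0,0, -1,0,0,0.37,0, -1,0,0,0.37,0, -1,0,0,0.37,0]';python3 -m pendant '[-1,0,0,0.37,0, 0,0,0,0.37,0, 0,0,0,0.37,0, 0,0,0,0.37,0, 0,0,0,0.37,0]';python3 plan.py 658.6 194 320 -7.1
python3 - <<'E'
from h import *
p,d=env.read_camera("scene"); cv2.imwrite("pics/s17.png",p)
E
```

```text
t: 25.42
eef_pos: [427.0, 385.4, 24.1]
tcp_rot: [-1.383, 1.473, 0.096]
ft_force: [-0.4, 0.4, -1.4]
opening: 0.652
t: 26.05
eef_pos: [413.5, 383.6, 154.3]
tcp_rot: [-1.396, 1.475, 0.083]
ft_force: [0.5, -0.5, -2.1]
opening: 0.651
t: 26.68
eef_pos: [396.6, 381.3, 313.2]
tcp_rot: [-0.806, 1.473, 0.107]
ft_force: [-0.5, 0.7, -0.7]
opening: 0.65
t: 27.3
eef_pos: [391.3, 379.9, 351.3]
tcp_rot: [0.178, 1.467, 0.154]
ft_force: [-0.2, -0.7, -0.6]
opening: 0.651
t=27.3 pos [391.3 379.9 351.3] jaw -1.4 toolx [ 0.102  0.016 -0.995] open 0.651 F [-0.2 -0.7 -0.6] j6 0.72
 shift mm [  55.5 -180.2  267.3] norm [ 1.85 -6.01  8.91]
 turn total norm 0.20 (alt 6.48/-6.09)
```

View pics/s17.png

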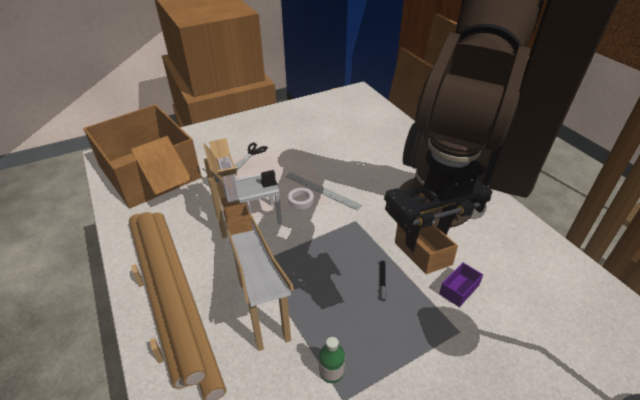

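```bash
python3 -m pendant '[0,-0.7,1,0.2,0, 0.1,-0.7,1,0,0, 0.1,-0.7,1,0,0, 0.1,-0.7,1,0,0, 0.1,-0.7,1,0,0]';python3 plan.py 658.6 194 330 -7.1; python3 -m pendant '[0.1,-0.6,1,0,0, 0.1,-0.6,1,0,0, 0.1,-0.6,0.8,0,0]';python3 plan.py 658.6 194 330 -7.1
```

```text
t: 27.98
eef_pos: [529.8, 256.9, 355.2]
tcp_rot: [0.292, 1.465, 0.176]
ft_force: [0.0, 0.3, -0.2]
opening: 0.651
t=28.0 pos [529.8 256.9 355.2] jaw -6.7 toolx [ 0.104  0.018 -0.994] open 0.651 F [ 0.   0.3 -0.2] j6 0.47
 shift mm [ 37.3 -48.5 132. ] norm [ 1.24 -1.62  4.4 ]
 turn total norm 0.01 (alt 6.30/-6.27)
t: 28.35
eef_pos: [609.3, 191.0, 355.0]
tcp_rot: [0.286, 1.464, 0.18]
ft_force: [-0.3, 0.7, -0.8]
opening: 0.649
t=28.4 pos [609.3 191.  355. ] jaw -6.2 toolx [ 0.105  0.019 -0.994] open 0.649 F [-0.3  0.7 -0.8] j6 0.31
 shift mm [30.1  7.4 45.9] norm [1.   0.25 1.53]
 turn total norm 0.03 (alt 6.32/-6.25)
```

```bash
python3 -m pendant '[0.5,0.1,0.8,0.03,0, 0.6,0.1,0.7,0,0, 0.7,0,0,0,0, 0.7,0,0,0,0, 0,0,0,0,0]';python3 plan.py 658.6 194 262 -7.1
python3 - <<'E'
from h import *
p,d=env.read_camera("scene"); cv2.imwrite("pics/s18.png",cv2.resize(p[170:350,190:340],None,fx=4,fy=4)[:600])
E
```

```text
t: 28.98
eef_pos: [663.9, 190.9, 285.8]
tcp_rot: [0.289, 1.464, 0.181]
ft_force: [-0.1, 0.1, -0.0]
opening: 0.652
t=29.0 pos [663.9 190.9 285.8] jaw -6.3 toolx [ 0.105  0.019 -0.994] open 0.652 F [-0.1  0.1 -0. ] j6 0.29
 shift mm [23.2  1.8 -8. ] norm [ 0.77  0.06 -0.27]
 turn total norm 0.03 (alt 6.31/-6.25)
```

View pics/s18.png

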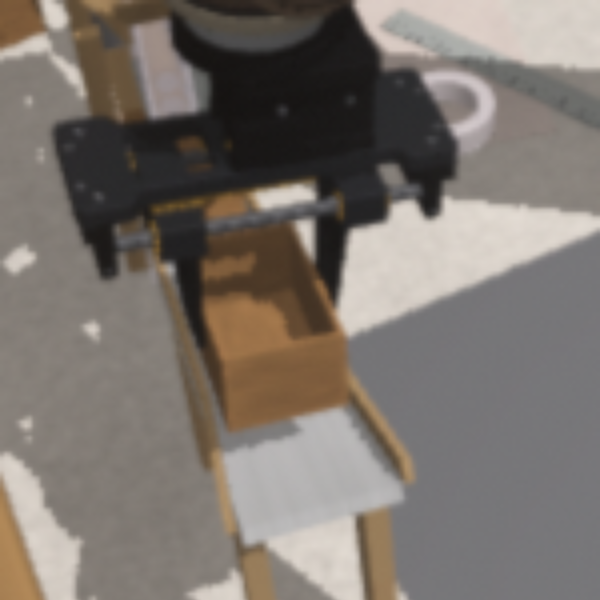

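```bash
python3 -m pendant '[0.4,0.05,-0.3,0.03,0, 0.4,0,-0.05,0,0, 0,0,0,0,0]';python3 plan.py 658.6 194 245 -7.1;python3 -m pendant '[0.2,0,-0.05,0,0, 0.2,0,-0.05,0,0, 0,0,0,0,0]';python3 plan.py 658.6 194 235 -7.1;python3 -m pendant '[0.2,0.02,-0.05,0,0, 0,0,0,0,0]';python3 plan.py 658.6 194 230 -7.1
python3 - <<'E'
from h import *
p,d=env.read_camera("scene"); cv2.imwrite("pics/s19.png",cv2.resize(p[170:350,190:340],None,fx=4,fy=4)[:600])
E
```

```text
t: 29.4
eef_pos: [655.9, 194.7, 263.0]
tcp_rot: [0.305, 1.459, 0.183]
ft_force: [-1.0, 0.7, 0.0]
opening: 0.652
t=29.4 pos [655.9 194.7 263. ] jaw -7.1 toolx [ 0.11   0.02  -0.994] open 0.652 F [-1.   0.7  0. ] j6 0.31
 shift mm [18.2 -0.9  0.9] norm [ 0.61 -0.03  0.03]
 turn total norm 0.00 (alt 6.28/-6.28)
t: 29.78
eef_pos: [654.3, 195.4, 250.4]
tcp_rot: [0.304, 1.458, 0.183]
ft_force: [0.2, 0.4, -0.4]
opening: 0.653
t=29.8 pos [654.3 195.4 250.4] jaw -7.1 toolx [ 0.11   0.02  -0.994] open 0.653 F [ 0.2  0.4 -0.4] j6 0.32
 shift mm [15.8 -1.4  2.8] norm [ 0.53 -0.05  0.09]
 turn total norm 0.00 (alt 6.28/-6.28)
t: 30.02
eef_pos: [653.9, 196.1, 244.6]
tcp_rot: [0.302, 1.457, 0.18]
ft_force: [-0.2, 0.4, 0.3]
opening: 0.656
t=30.0 pos [653.9 196.1 244.6] jaw -7.1 toolx [ 0.112  0.02  -0.994] open 0.656 F [-0.2  0.4  0.3] j6 0.32
 shift mm [15.  -2.   3.3] norm [ 0.5  -0.07  0.11]
 turn total norm 0.00 (alt 6.28/-6.28)
```

View pics/s19.png

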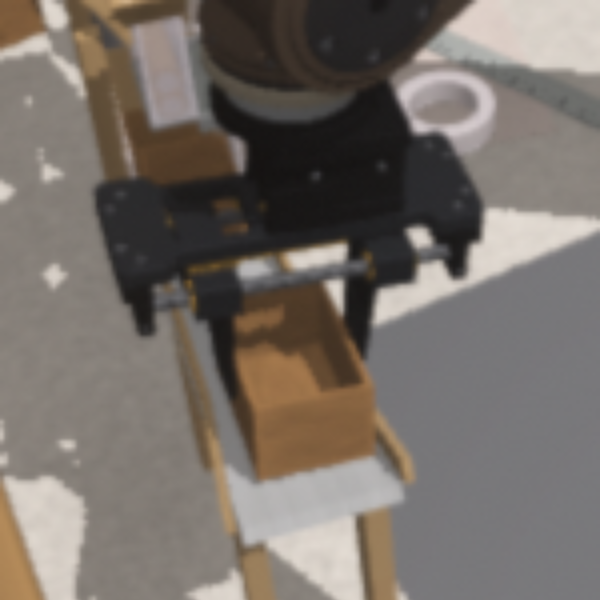

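```bash
python3 -m pendant '[0.1,-0.03,0.2,0,0, 0.2,0,0,0,0, 0,0,0,0,0]';python3 -m pendant '[0.15,0,0,0,0, 0,0,0,0,0]';python3 plan.py 658.6 194 230 -7.1
python3 - <<'E'
from h import *
p,d=env.read_camera("scene"); cv2.imwrite("pics/s20.png",cv2.resize(p[170:350,190:340],None,fx=4,fy=4)[:600])
E
```

```text
t: 30.45
eef_pos: [662.6, 193.6, 238.4]
tcp_rot: [0.291, 1.453, 0.17]
ft_force: [-0.1, -0.5, -1.0]
opening: 0.65
t: 30.7
eef_pos: [662.9, 193.4, 236.6]
tcp_rot: [0.292, 1.452, 0.17]
ft_force: [-1.5, -1.5, 1.0]
opening: 0.652
t=30.7 pos [662.9 193.4 236.6] jaw -7.1 toolx [ 0.116  0.02  -0.993] open 0.652 F [-1.5 -1.5  1. ] j6 0.31
 shift mm [ 6.  -0.2 -5.1] norm [ 0.2  -0.01 -0.17]
 turn total norm -0.00 (alt 6.28/-6.28)
```

View pics/s20.png

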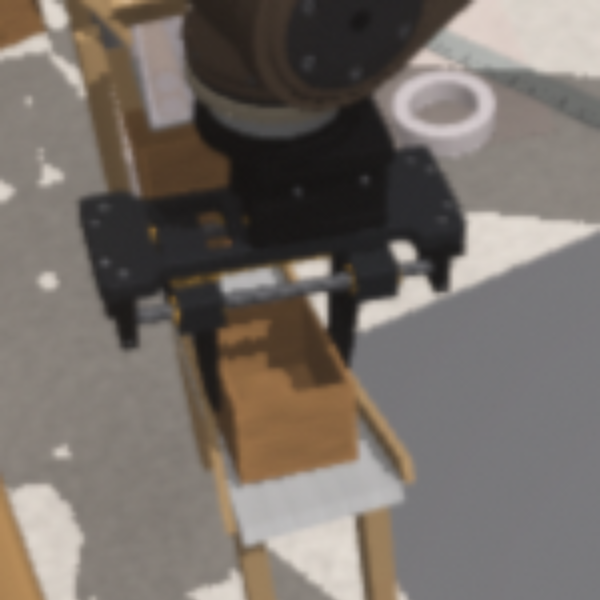

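```bash
python3 -m pendant '[0.15,0,-0.12,0,0, 0.1,0,0,0,0, 0,0,0,0,0]';python3 plan.py 658.6 194 230 -7.1
python3 - <<'E'
from h import *
p,d=env.read_camera("scene"); cv2.imwrite("pics/s21.png",cv2.resize(p[170:350,190:340],None,fx=4,fy=4)[:600])
E
```

```text
t: 31.12
eef_pos: [661.6, 193.1, 235.2]
tcp_rot: [0.284, 1.444, 0.161]
ft_force: [-0.6, -0.8, -1.1]
opening: 0.649
t=31.1 pos [661.6 193.1 235.2] jaw -7.2 toolx [ 0.125  0.02  -0.992] open 0.649 F [-0.6 -0.8 -1.1] j6 0.31
 shift mm [ 4.8  0.4 -3.7] norm [ 0.16  0.01 -0.12]
 turn total norm -0.00 (alt 6.28/-6.29)
```

View pics/s21.png

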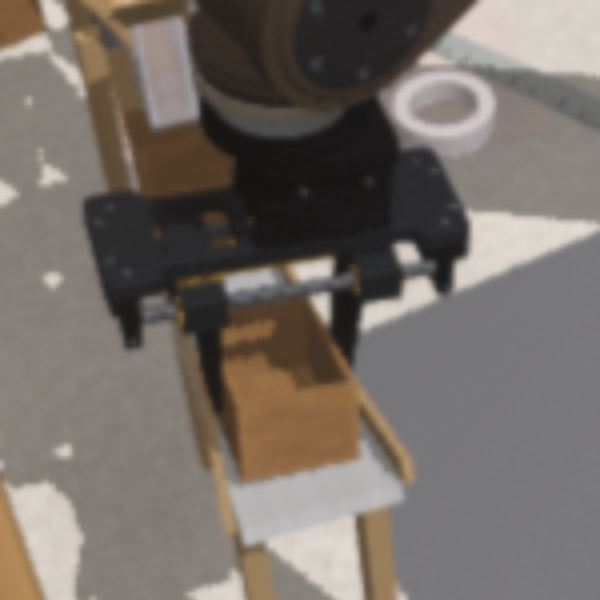

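```bash
python3 -m pendant '[0.12,0,-0.05,0,0, 0,0,0,0,0.7, 0,0,0,0,0.8, 0,0,0,0,0.85, -0.3,0,0,0,0.9]';python3 -m pendant '[-1,0,0,0,1, -1,0,0,0,1, -1,0,-0.5,0,1, -0.3,0,-1,0,1, 0,0,-1,0,1]';python3 plan.py 500 -100 330 82.9
python3 - <<'E'
from h import *
for n in ("scene","top"):
    p,d=env.read_camera(n); cv2.imwrite(f"pics/{n}22.png",p)
E
```

```text
t: 31.8
eef_pos: [660.6, 193.2, 241.3]
tcp_rot: [0.282, 1.442, 0.159]
ft_force: [0.1, 0.8, -0.4]
opening: 0.881
t: 32.42
eef_pos: [573.4, 200.5, 334.7]
tcp_rot: [0.284, 1.441, 0.16]
ft_force: [0.7, 0.0, 0.3]
opening: 1.001
t=32.4 pos [573.4 200.5 334.7] jaw -7.2 toolx [ 0.128  0.021 -0.992] open 1.001 F [0.7 0.  0.3] j6 0.36
 shift mm [ -10.9 -307.1  -35.2] norm [ -0.36 -10.24  -1.17]
 turn total norm 3.14 (alt 9.42/-3.15)
```

View pics/scene22.png

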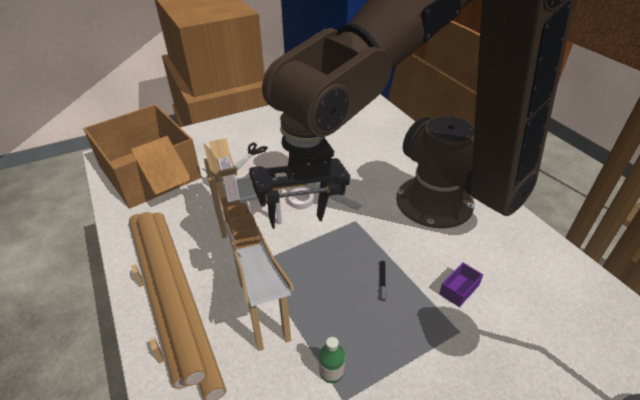

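View pics/top22.png

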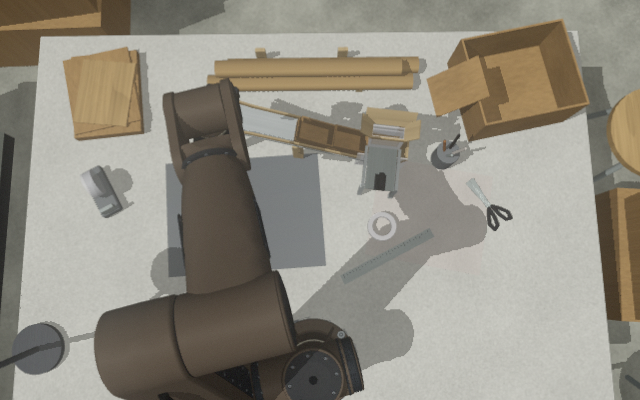

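Run:
```python
from plan import *
p,d=env.read_camera("top")
k=6; x0,y0=270,90
im=cv2.resize(p[y0:y0+90,x0:x0+120],None,fx=k,fy=k,interpolation=cv2.INTER_CUBIC)
for s in (100,200,300):
  for h in (46,):
    for X in (-31,31):
      y=-260+s*.9272-h*.3746; z=28.8+s*.3746+h*.9272
      q=proj("top",S(X,y,z))[0]; q=((q-[x0,y0]+.5)*k).astype(int); cv2.circle(im,tuple(int(v) for v in q),4,(0,0,255),1)
cv2.imwrite("pics/q.png",im)
```

```text
(no output)
```

View pics/q.png

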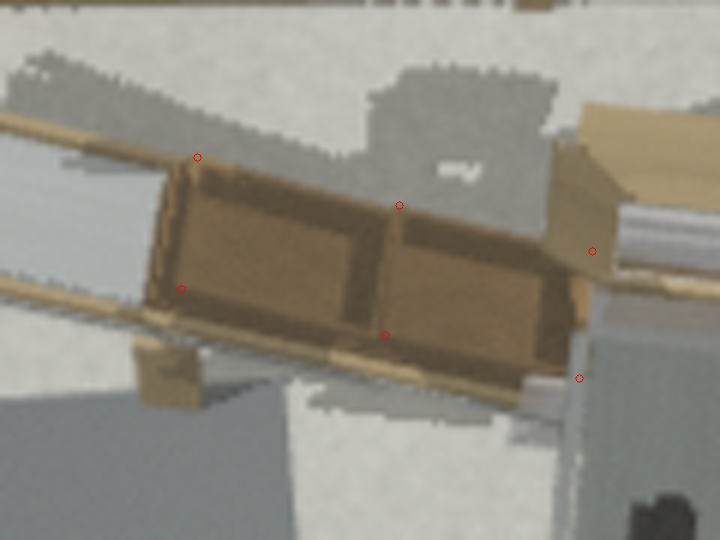

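Run:
```python
from plan import *
for n,(x0,y0,w,h) in (("top",(350,130,60,75)),("scene",(240,160,60,60))):
    p,d=env.read_camera(n); k=8
    im=cv2.resize(p[y0:y0+h,x0:x0+w],None,fx=k,fy=k,interpolation=cv2.INTER_CUBIC)
    for X in (-136,-96):
      for Y in (-230,-214):
        for z in (169,127):
          q=proj(n,S(X,Y,z))[0]; q=((q-[x0,y0]+.5)*k).astype(int); cv2.circle(im,tuple(int(v) for v in q),4,(0,0,255) if z>150 else (255,0,0),1)
    cv2.imwrite(f"pics/fin_{n}.png",im)
```

```text
(no output)
```

View pics/fin_top.png

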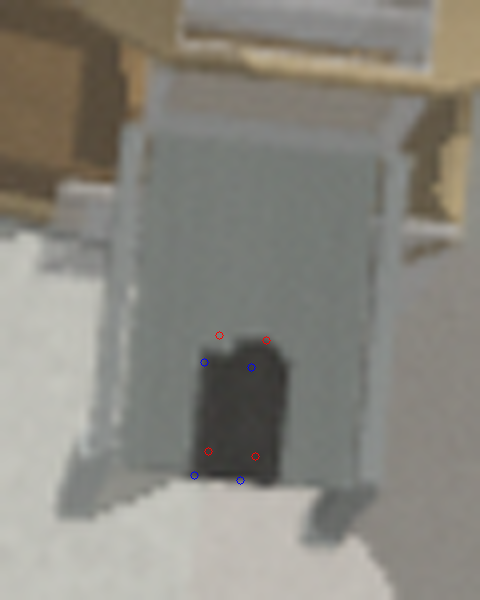

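View pics/fin_scene.png

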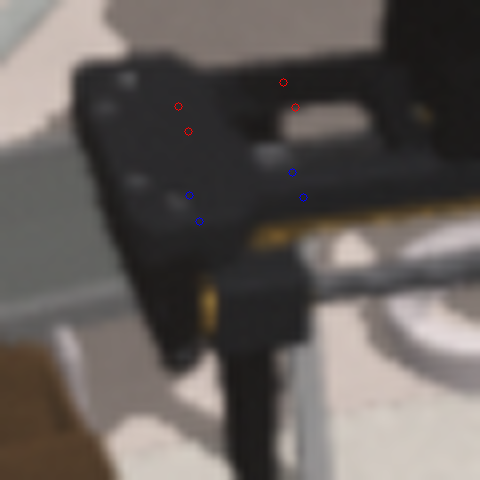

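Run:
```python
from plan import *
for n,(x0,y0,w,h) in (("top",(365,165,35,30)),("scene",(240,150,60,60))):
    p=np.load(f"{n}0.npz")['p']; k=10
    im=cv2.resize(p[y0:y0+h,x0:x0+w],None,fx=k,fy=k,interpolation=cv2.INTER_CUBIC)
    im=cv2.convertScaleAbs(im,alpha=1.8)
    for X in (-136,-96):
      for Y in (-230,-214):
        for z in (169,127):
          q=proj(n,S(X,Y,z))[0]; q=((q-[x0,y0]+.5)*k).astype(int); cv2.circle(im,tuple(int(v) for v in q),4,(0,0,255) if z>150 else (255,0,0),1)
    cv2.imwrite(f"pics/fin0_{n}.png",im)
```

```text
(no output)
```

View pics/fin0_top.png

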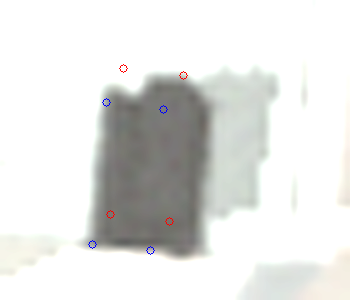

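View pics/fin0_scene.png

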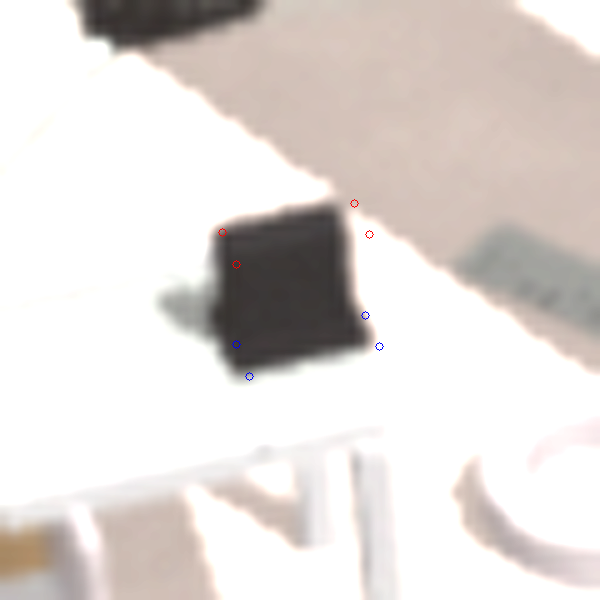

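Run:
```python
from plan import *
for n,rows,cols in (("top",(176,180,184),range(372,394)),("scene",(178,181,184),range(258,280,1))):
    f=np.load(f"{n}0.npz");d=f['d'];C=cloud(n,d);p=f['p']
    for v in rows:
        for u in cols:
            q=C[v,u]-O; print(n,v,u,"X%.0f Y%.0f z%.0f g%d"%(q@sx,q@sy,C[v,u,2],p[v,u].mean()),end=" | ")
        print()
```

```text
top 176 372 X-99 Y-206 z122 g159 | top 176 373 X-99 Y-209 z124 g161 | top 176 374 X-99 Y-211 z126 g146 | top 176 375 X-102 Y-213 z138 g90 | top 176 376 X-100 Y-216 z130 g67 | top 176 377 X-100 Y-219 z130 g66 | top 176 378 X-106 Y-219 z157 g60 | top 176 379 X-107 Y-221 z167 g65 | top 176 380 X-108 Y-223 z169 g66 | top 176 381 X-107 Y-226 z168 g67 | top 176 382 X-108 Y-228 z174 g66 | top 176 383 X-107 Y-231 z168 g67 | top 176 384 X-106 Y-234 z165 g63 | top 176 385 X-97 Y-241 z129 g63 | top 176 386 X-96 Y-244 z126 g105 | top 176 387 X-95 Y-247 z124 g117 | top 176 388 X-95 Y-250 z125 g117 | top 176 389 X-95 Y-252 z127 g119 | top 176 390 X-94 Y-255 z124 g117 | top 176 391 X-95 Y-258 z128 g117 | top 176 392 X-96 Y-260 z134 g154 | top 176 393 X-94 Y-263 z126 g162 | 
top 180 372 X-111 Y-207 z123 g159 | top 180 373 X-110 Y-210 z123 g160 | top 180 374 X-110 Y-213 z124 g123 | top 180 375 X-111 Y-215 z130 g80 | top 180 376 X-112 Y-217 z136 g68 | top 180 377 X-112 Y-219 z138 g64 | top 180 378 X-118 Y-220 z164 g61 | top 180 379 X-118 Y-222 z165 g63 | top 180 380 X-119 Y-224 z170 g67 | top 180 381 
[... 2955 characters left out ...]
| scene 184 261 X-90 Y-234 z125 g107 | scene 184 262 X-92 Y-226 z131 g49 | scene 184 263 X-94 Y-224 z132 g33 | scene 184 264 X-97 Y-220 z134 g33 | scene 184 265 X-100 Y-220 z134 g34 | scene 184 266 X-102 Y-217 z135 g34 | scene 184 267 X-105 Y-216 z135 g34 | scene 184 268 X-108 Y-216 z134 g34 | scene 184 269 X-111 Y-217 z132 g33 | scene 184 270 X-113 Y-211 z136 g34 | scene 184 271 X-117 Y-215 z132 g35 | scene 184 272 X-119 Y-212 z134 g38 | scene 184 273 X-123 Y-214 z132 g39 | scene 184 274 X-126 Y-216 z129 g45 | scene 184 275 X-129 Y-217 z127 g53 | scene 184 276 X-131 Y-212 z131 g76 | scene 184 277 X-135 Y-216 z127 g131 | scene 184 278 X-170 Y-362 z6 g178 | scene 184 279 X-174 Y-363 z4 g182 |
```

The top-camera depth puts the fin's top at X −134..−95, Y −220..−234, z≈169 in the station frame. It has a wider base below z≈137.

```bash
python3 -m pendant '[0,-1,-0.2,0.37,1, 0,-1,0,0,1, 0,-1,0,0,1, 0,-1,0,0,1, 0,-1,0,0,1]'
python3 - <<'E'
from plan import *
print(S(-115,-227.5,143)); plan(S(-115,-227.5,230),82.9)
E
```

```text
t: 33.3
eef_pos: [531.9, 53.5, 323.3]
tcp_rot: [0.474, 1.444, 0.159]
ft_force: [0.1, 0.3, -0.4]
opening: 1.004
[ 494.834302 -187.029386  143.      ]
t=33.3 pos [531.9  53.5 323.3] jaw -18.2 toolx [ 0.125  0.02  -0.992] open 1.004 F [ 0.1  0.3 -0.4] j6 0.27
 shift mm [  83.1 -245.3   29.1] norm [ 2.77 -8.18  0.97]
 turn total norm 2.75 (alt 9.04/-3.53)
```

```bash
python3 -m pendant '[0,-1,0.12,0,0.6, 0,-1,0.12,0,0.6, 0,-1,0.12,0,0.6, 0,-1,0.12,0,0.6, 0,-1,0.12,0,0.6]';python3 -m pendant '[0,-1,0.12,0,0.6, 0,-1,0.12,0,0.6, 0,-1,0.12,0,0.6]';python3 -m pendant '[0,0,0,0.37,0.6, 0,0,0,0.37,0.6, 0,0,0,0.37,0.6, 0,0,0,0.37,0.6, 0,0,0,0.37,0.6]'; python3 -m pendant '[0,0,0,0.37,0.6, 0,0,0,0.37,0.6, 0,0,0,0.16,0.6]'
python3 - <<'E'
from plan import *
plan(S(-115,-227.5,230),82.9)
p,d=env.read_camera("scene"); cv2.imwrite("pics/s23.png",p)
E
```

```text
t: 33.92
eef_pos: [505.6, -102.2, 315.9]
tcp_rot: [0.475, 1.444, 0.158]
ft_force: [-0.1, -0.9, 0.5]
opening: 0.608
t: 34.3
eef_pos: [489.3, -196.4, 311.3]
tcp_rot: [0.477, 1.445, 0.159]
ft_force: [-0.1, -0.2, 0.2]
opening: 0.598
t: 34.92
eef_pos: [491.7, -203.1, 309.8]
tcp_rot: [1.423, 1.447, 0.163]
ft_force: [-0.0, 0.2, 0.3]
opening: 0.603
t: 35.3
eef_pos: [493.6, -205.6, 309.0]
tcp_rot: [1.886, 1.448, 0.167]
ft_force: [0.3, -0.1, -0.6]
opening: 0.599
t=35.3 pos [ 493.6 -205.6  309. ] jaw -98.4 toolx [ 0.121  0.02  -0.992] open 0.599 F [ 0.3 -0.1 -0.6] j6 1.12
 shift mm [ 79.  -10.8 -15.6] norm [ 2.63 -0.36 -0.52]
 turn total norm -0.04 (alt 6.24/-6.33)
```

View pics/s23.png

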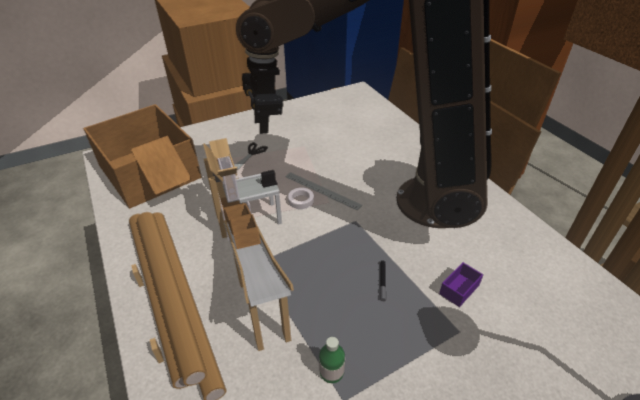

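```bash
python3 -m pendant '[0.8,-0.18,-0.26,-0.04,0.6, 0.8,-0.18,-0.26,0,0.6, 0.8,0,0,0,0.6, 0.8,0,0,0,0.6, 0,0,0,0,0.6]'
python3 - <<'E'
from plan import *
plan(S(-115,-227.5,144),82.9)
for n in ("scene","top"):
    p,d=env.read_camera(n); cv2.imwrite(f"pics/g_{n}.png",cv2.resize(p[110:220,220:320],None,fx=5,fy=5) if n=="scene" else cv2.resize(p[100:220,320:440],None,fx=4,fy=4))
E
```

```text
t: 35.98
eef_pos: [499.5, -189.5, 209.9]
tcp_rot: [1.858, 1.448, 0.162]
ft_force: [1.0, -0.2, 1.3]
opening: 0.601
t=36.0 pos [ 499.5 -189.5  209.9] jaw -97.1 toolx [ 0.121  0.02  -0.992] open 0.601 F [ 1.  -0.2  1.3] j6 1.11
 shift mm [ 64.9 -12.7   0.4] norm [ 2.16 -0.42  0.01]
 turn total norm 0.00 (alt 6.28/-6.28)
```

Picture viewing is used up, so from here I'll check numerically from the depth and state data. Next I go down onto the fin.

```bash
python3 -m pendant '[0.5,-0.3,0,0,0.6, 0.5,-0.12,0,0,0.6, 0.4,0,0,0,0.6, 0,0,0,0,0.6]'
python3 - <<'E'
from plan import *
plan(S(-115,-227.5,146),82.9)
d=env.read_camera("scene")[1]; C=cloud("scene",d).reshape(-1,3)[d.ravel()>0]; q=C-O; X=q@sx;Y=q@sy
s=(X<-80)&(X>-150)&(abs(Y+227)<60)&(C[:,2]>138)&(C[:,2]<190)
for z in range(140,190,8):
    t=s&(abs(C[:,2]-z)<4)
    if t.any(): print(z,t.sum(),"X",np.percentile(X[t],[3,50,97]).round(),"Y",np.percentile(Y[t],[3,25,50,75,97]).round())
E
```

```text
t: 36.58
eef_pos: [494.9, -189.3, 171.7]
tcp_rot: [1.807, 1.439, 0.112]
ft_force: [-0.6, 0.1, -0.4]
opening: 0.6
t=36.6 pos [ 494.9 -189.3  171.7] jaw -97.0 toolx [ 0.13   0.015 -0.991] open 0.600 F [-0.6  0.1 -0.4] j6 1.08
 shift mm [25.5 -3.6 -1.4] norm [ 0.85 -0.12 -0.05]
 turn total norm 0.00 (alt 6.29/-6.28)
140 26 X [-132. -114.  -93.] Y [-225. -223. -221. -220. -218.]
148 33 X [-133. -113.  -94.] Y [-226. -224. -222. -221. -219.]
156 12 X [-129. -102.  -94.] Y [-227. -222. -221. -219. -218.]
164 14 X [-106.  -99.  -94.] Y [-229. -224. -222. -221. -219.]
172 29 X [-124. -107.  -95.] Y [-259. -232. -226. -202. -197.]
180 18 X [-120. -107. -101.] Y [-261. -258. -199. -197. -195.]
188 17 X [-124. -113. -103.] Y [-261. -197. -196. -195. -192.]
```

```bash
python3 -m pendant '[0.4,-0.1,0,0,0.6, 0.4,0,0,0,0.6, 0,0,0,0,0.6]'
python3 - <<'E'
from plan import *
plan(S(-115,-229,146),82.9)
E
```

```text
t: 37.0
eef_pos: [495.6, -188.8, 147.1]
tcp_rot: [1.798, 1.438, 0.103]
ft_force: [-0.4, 0.3, -0.3]
opening: 0.6
t=37.0 pos [ 495.6 -188.8  147.1] jaw -97.0 toolx [ 0.132  0.014 -0.991] open 0.600 F [-0.4  0.3 -0.3] j6 1.07
 shift mm [ 1.  -1.2 -0.1] norm [ 0.03 -0.04 -0.  ]
 turn total norm 0.00 (alt 6.29/-6.28)
```

```bash
cat > q.py <<'E'
from plan import *
for n in ("top","scene"):
    d=env.read_camera(n)[1]; C=cloud(n,d).reshape(-1,3)[d.ravel()>0]; q=C-O; X=q@sx;Y=q@sy
    z0=28.8; s=(Y+260)*.9272+(C[:,2]-z0)*.3746; h=-(Y+260)*.3746+(C[:,2]-z0)*.9272
    m=(abs(X)<33)&(h>38)&(h<54)&(s>100)&(s<560)
    print(n,"rim hist", {int(k):int(((s[m]//10)*10==k).sum()) for k in range(100,560,10) if ((s[m]//10)*10==k).any()}, "max s",np.percentile(s[m],[95,99]).round())
E
python3 q.py; python3 -m pendant '[0,0,0,0,0, 0,0,0,0,0, 0,0,0,0,0, 0,0,0,0,0, 0,0,0,0,0]'
```

```text
top rim hist {100: 30, 110: 6, 120: 10, 130: 16, 140: 15, 150: 13, 160: 17, 170: 13, 180: 13, 190: 28, 200: 69, 210: 12, 220: 15, 230: 13, 240: 15, 250: 16, 260: 14, 270: 15, 280: 16, 290: 17, 300: 45} max s [302. 304.]
scene rim hist {100: 70, 110: 4, 120: 5, 130: 5, 140: 5, 150: 1, 160: 6, 170: 6, 180: 5, 190: 17, 200: 93, 210: 3, 220: 5, 230: 5, 240: 2, 250: 7, 260: 4, 270: 7, 280: 3, 290: 35, 300: 77} max s [303. 305.]
t: 37.72
eef_pos: [496.2, -188.8, 148.7]
tcp_rot: [1.792, 1.436, 0.097]
ft_force: [0.2, 2.3, -0.2]
opening: 0.17
```

Tray walls are at 100, 200 and 300 mm from the stop, so the queue is right. The fin is gripped at 16 mm. I'll draw the gate.

Run:
```python
from plan import *
s=env.state()['eef_pos']; plan(s-70*sx,82.9)
```

```text
t=37.7 pos [ 496.2 -188.8  148.7] jaw -97.0 toolx [ 0.134  0.013 -0.991] open 0.170 F [ 0.2  2.3 -0.2] j6 1.07
 shift mm [ -9.2 -69.4  -0.2] norm [-0.31 -2.31 -0.01]
 turn total norm 0.00 (alt 6.29/-6.28)
```

```bash
python3 -m pendant '[-0.03,-0.3,0,0,0, -0.06,-0.5,0,0,0, -0.06,-0.5,0,0,0, -0.06,-0.5,0,0,0, -0.03,-0.25,0,0,0]'
python3 - <<'E'
from plan import *
plan(np.array([496.2,-188.8,148.7])-70*sx,82.9)
E
```

```text
t: 38.35
eef_pos: [433.5, -180.6, 148.7]
tcp_rot: [1.779, 1.431, 0.083]
ft_force: [2.8, 3.6, 0.8]
opening: 0.168
t=38.4 pos [ 433.5 -180.6  148.7] jaw -97.0 toolx [ 0.139  0.012 -0.99 ] open 0.168 F [2.8 3.6 0.8] j6 0.99
 shift mm [-1.  -6.7  0.3] norm [-0.03 -0.22  0.01]
 turn total norm 0.00 (alt 6.29/-6.28)
```

```bash
python3 -m pendant '[-0.02,-0.2,0,0,0, 0,0,0,0,0]'; python3 -m pendant '[-0.02,-0.15,0,0,0, 0,0,0,0,0]';  python3 - <<'E'
from plan import *
plan(np.array([496.2,-188.8,148.7])-70*sx,82.9)
E
```

```text
t: 38.6
eef_pos: [426.8, -179.8, 148.7]
tcp_rot: [1.779, 1.43, 0.083]
ft_force: [4.0, 3.7, -1.5]
opening: 0.168
t: 38.85
eef_pos: [425.2, -179.5, 148.7]
tcp_rot: [1.769, 1.424, 0.072]
ft_force: [-2.8, 3.4, 5.2]
opening: 0.164
t=38.9 pos [ 425.2 -179.5  148.7] jaw -97.2 toolx [ 0.145  0.01  -0.989] open 0.164 F [-2.8  3.4  5.2] j6 0.98
 shift mm [0.2 1.6 0.3] norm [0.01 0.05 0.01]
 turn total norm -0.00 (alt 6.28/-6.29)
```

```bash
python3 -m pendant '[-0.02,-0.12,0,0,0, 0,0,0,0,0, 0,0,0,0,0]'
cat > hop.py <<'E'
from plan import *
f=np.load("top0.npz")
for nm,p,d in (("before",f['p'],f['d']),("now",*env.read_camera("top"))):
    C=cloud("top",d); q=C-O; X=q@sx;Y=q@sy; z=C[...,2]
    m=(abs(X)<13)&(abs(Y+222)<40)&(d>0)
    print(nm,"hopper inner n",m.sum(),"z pct",np.percentile(z[m],[5,25,50,75,95]).round(), "grey",p[m].mean(0).round())
E
python3 hop.py; python3 q.py; python3 plan.py 425 -180 148
```

```text
t: 39.22
eef_pos: [424.1, -179.4, 148.7]
tcp_rot: [1.76, 1.419, 0.061]
ft_force: [2.1, 3.2, 4.1]
opening: 0.172
before hopper inner n 203 z pct [153. 168. 187. 216. 227.] grey [129. 137. 141.]
now hopper inner n 306 z pct [ 54.  67. 153. 199. 223.] grey [115. 132. 142.]
top rim hist {100: 31, 110: 6, 120: 9, 130: 12, 140: 13, 150: 12, 160: 16, 170: 13, 180: 14, 190: 26, 200: 72, 210: 11, 220: 14, 230: 11, 240: 14, 250: 18, 260: 13, 270: 19, 280: 15, 290: 23, 300: 43} max s [302. 305.]
scene rim hist {100: 76, 110: 4, 120: 6, 130: 2, 140: 5, 150: 3, 160: 6, 170: 7, 180: 4, 190: 19, 200: 93, 210: 5, 220: 2, 230: 5, 240: 5, 250: 5, 260: 5, 270: 6, 280: 2, 290: 33, 300: 81} max s [303. 304.]
t=39.4 pos [ 424.1 -179.5  148.8] jaw -97.2 toolx [ 0.151  0.009 -0.989] open 0.168 F [4.2 4.8 1.6] j6 0.97
 shift mm [0.9 0.8 0.5] norm [0.03 0.03 0.02]
```

Run:
```python
from plan import *
f=np.load("top0.npz")
for nm,p,d in (("before",f['p'],f['d']),("now",*env.read_camera("top"))):
    C=cloud("top",d); print(nm)
    for v in range(118,140,2):
        print(v,[ (int(C[v,u,2]) if d[v,u]>0 else -1) for u in range(366,412,4)])
    print([tuple(((C[v,388]-O)@sx, (C[v,388]-O)@sy)) for v in (124,130,136)])
```

```text
before
118 [250, 236, 237, 237, 239, 241, 238, 246, 243, 239, 245, 245]
120 [250, 235, 231, 234, 230, 232, 230, 237, 242, 240, 242, 244]
122 [244, 240, 228, 228, 224, 230, 229, 233, 234, 233, 237, 242]
124 [248, 235, 219, 2, -3, 218, 225, 226, 224, 224, 228, 240]
126 [249, 232, 218, 220, 223, 222, 222, -2, 0, 220, 228, 240]
128 [249, 237, 199, 202, 205, 216, 211, 215, 226, 222, 232, 242]
130 [244, 228, 182, 185, 193, 192, 201, 200, 204, 207, 229, 238]
132 [245, 231, 162, 168, 174, 172, 178, 183, 189, 198, 226, 237]
134 [245, 236, 165, 166, 162, 160, 166, 167, 170, 201, 230, 240]
136 [58, 229, 224, 229, 220, 224, 168, 167, 161, 204, 228, 241]
138 [59, 203, 222, 219, 228, 224, 228, 228, 227, 221, 229, 241]
[(np.float64(19.76351980709936), np.float64(-225.78968135866475)), (np.float64(12.531621584330772), np.float64(-230.21102591741578)), (np.float64(4.979517224379736), np.float64(-234.79005503253504))]
now
118 [246, 239, 240, 242, 244, 238, 242, 238, 243, 246, 247, 249]
120 [249, 234, 226, 231, 231, 234, 230, 236, 237, 246, 238, 244]
122 [246, 234, 226, 221, 228, 229, 228, 231, 230, 227, 234, 238]
124 [251, 229, 221, -3, 2, 221, 222, 222, 223, 227, 227, 241]
126 [248, 229, 218, 220, 222, 223, 226, 1, -6, 222, 226, 241]
128 [249, 230, 204, 203, 209, 211, 216, 218, 223, 221, 225, 240]
130 [245, 231, 183, 186, 186, 195, 201, 199, 210, 206, 228, 239]
132 [246, 230, 165, 167, 173, 177, 181, 187, 189, 192, 229, 237]
134 [247, 229, 150, 147, 156, 158, 165, 163, 172, 199, 229, 236]
136 [110, 231, 232, 225, 218, 221, 149, 148, 157, 199, 227, 241]
138 [113, 199, 217, 221, 226, 235, 230, 228, 227, 226, 233, 242]
[(np.float64(21.151082486425395), np.float64(-226.23071865607048)), (np.float64(12.836582473256064), np.float64(-230.31267863234095)), (np.float64(11.901861932383024), np.float64(-237.21264528025742))]
```

Run:
```python
from plan import *
f={n:np.load(f"{n}0.npz") for n in ("top","scene")}
for n in ("top","scene"):
  for nm,(p,d) in (("before",(f[n]['p'],f[n]['d'])),("now",env.read_camera(n))):
    C=cloud(n,d); q=C-O; X=q@sx;Y=q@sy; z=C[...,2]
    m=(abs(X)<28)&(Y>-265)&(Y<-170)&(z>40)&(z<135)&(d>0)
    print(n,nm,m.sum(),"z hist",np.histogram(z[m],range(40,140,10))[0])
    if m.any():
      vv,uu=np.where(m); print("  px",uu.min(),uu.max(),vv.min(),vv.max())
      for lo,hi in ((40,80),(80,110),(110,135)):
        t=m&(z>=lo)&(z<hi)
        if t.any(): print("  ",lo,t.sum(),"X",np.percentile(X[t],[5,50,95]).round(),"Y",np.percentile(Y[t],[5,50,95]).round(),"bgr",p[t].mean(0).round())
```

```text
top before 228 z hist [  0  25  49   1   0   0   0   4 117]
  px 361 396 137 153
   40 75 X [-16.   9.  25.] Y [-188. -178. -171.] bgr [169. 172. 168.]
   110 153 X [-27. -21. -15.] Y [-261. -221. -182.] bgr [158. 161. 157.]
top now 300 z hist [10 37 50 36 31 46 37 16 15]
  px 361 396 134 155
   40 133 X [-12.  -7.   1.] Y [-262. -233. -195.] bgr [ 90. 120. 138.]
   80 114 X [-26. -12.  20.] Y [-238. -179. -171.] bgr [ 81. 107. 126.]
   110 53 X [-26. -16.   9.] Y [-256. -184. -178.] bgr [119. 136. 146.]
scene before 293 z hist [75 64 43  0  0  0  0  2 78]
  px 223 247 182 221
   40 182 X [-25.   0.  26.] Y [-263. -208. -174.] bgr [126. 129. 132.]
   110 111 X [-27. -20.  19.] Y [-257. -198. -179.] bgr [133. 135. 137.]
scene now 299 z hist [ 1 27 15  3 44 57 72 34 20]
  px 224 246 191 216
   40 46 X [-21.   4.  26.] Y [-264. -258. -235.] bgr [ 57.  81. 105.]
   80 173 X [-24.   0.  24.] Y [-185. -176. -171.] bgr [ 57.  86. 117.]
   110 80 X [-27. -11.  21.] Y [-190. -182. -176.] bgr [ 97. 112. 130.]
```

Run:
```python
from plan import *
p,d=env.read_camera("top")
C=cloud("top",d); q=C-O; X=q@sx;Y=q@sy; z=C[...,2]
s=(Y+260)*.9272+(z-28.8)*.3746; h=-(Y+260)*.3746+(z-28.8)*.9272
for v in range(136,157):
    print(v,[("%d/%d/%d"%(X[v,u],s[v,u],h[v,u]) if d[v,u]>0 else "-") for u in range(372,398,3)])
```

```text
136 ['-17/140/154', '-17/134/159', '-15/127/161', '-14/119/164', '-13/111/164', '14/64/93', '12/59/102', '13/53/107', '12/47/113']
137 ['-20/140/155', '-19/133/157', '-20/130/168', '-19/122/169', '-17/114/170', '-16/106/173', '-13/95/167', '-13/89/173', '12/43/107']
138 ['-19/136/147', '-18/127/147', '-20/126/161', '-18/116/159', '-20/113/170', '-19/106/173', '-19/100/177', '-18/93/181', '-17/85/183']
139 ['-16/126/127', '-16/121/135', '-16/115/140', '-20/115/157', '-21/111/167', '-20/103/167', '-20/97/172', '-19/91/177', '-18/83/179']
140 ['-15/121/118', '-15/115/124', '-15/109/130', '-15/103/134', '-16/99/144', '-16/92/148', '-18/90/160', '-21/88/173', '-19/79/173']
141 ['-16/119/114', '-15/111/115', '-16/106/123', '-15/98/126', '-16/94/135', '-', '-18/85/151', '-17/79/156', '-15/69/155']
142 ['-16/114/105', '-14/105/104', '-15/100/113', '-16/95/120', '-15/89/125', '-16/84/134', '-14/75/133', '-16/71/143', '-16/66/149']
143 ['-16/109/95', '-16/103/102', '-15/96/106', '-16/91/113', '-16/85/118', '-15/78/123', '-15/72/129', '-18/70/142', '-16/61/142']
144 ['-16/104/86', '-15/97/89', 
[... 811 characters left out ...]
/83/48', '-11/58/17', '-11/50/21', '-9/41/22', '-8/32/24', '-6/23/25', '-2/10/20', '-2/4/26', '-6/4/43']
152 ['-26/83/49', '-23/72/46', '-10/44/10', '-11/39/19', '-11/32/24', '-7/19/19', '-5/10/20', '-5/3/24', '-10/6/48']
153 ['-25/76/36', '-25/70/42', '-25/64/49', '-22/53/46', '-10/25/12', '-11/21/22', '-9/11/22', '-8/4/27', '-14/7/50']
154 ['-38/92/68', '-35/82/66', '-26/61/43', '-24/51/43', '-24/44/49', '-10/14/11', '-12/10/22', '-11/3/27', '-15/4/45']
155 ['-39/90/64', '-37/80/64', '-37/74/70', '-37/67/73', '-35/57/74', '-24/33/47', '-22/23/45', '-15/5/30', '-19/5/47']
156 ['-40/85/55', '-39/78/61', '-38/70/63', '-38/64/69', '-39/59/77', '-36/49/76', '-37/44/84', '-35/35/85', '-21/4/47']
```

A tube lies flat in tray 1: its top is about 25 mm above the tray floor, at 0–74 mm from the stop. Nothing is left at the old tube height in the chute. I'll push the gate home.

```bash
python3 -m pendant '[0.04,0.3,0,0,0, 0.07,0.5,0,0,0, 0.07,0.5,0,0,0, 0.07,0.5,0,0,0, 0.03,0.25,0,0,0]'; python3 plan.py 496.2 -188.8 148.7
```

```text
t: 40.2
eef_pos: [488.3, -187.7, 148.8]
tcp_rot: [1.767, 1.423, 0.069]
ft_force: [-2.5, -0.7, 1.1]
opening: 0.169
t=40.2 pos [ 488.3 -187.7  148.8] jaw -97.2 toolx [ 0.147  0.01  -0.989] open 0.169 F [-2.5 -0.7  1.1] j6 1.06
 shift mm [1.2 7.9 0.1] norm [0.04 0.26 0.  ]
```

```bash
python3 -m pendant '[0.03,0.25,0,0,0, 0,0,0,0,0]'; python3 -m pendant '[0.02,0.15,0,0,0, 0,0,0,0,0]';python3 -m pendant '[0.02,0.15,0,0,0, 0,0,0,0,0]'; python3 plan.py 496.2 -188.8 148.7
```

```text
t: 40.45
eef_pos: [494.6, -188.5, 148.7]
tcp_rot: [1.776, 1.428, 0.079]
ft_force: [-1.3, -0.0, 4.5]
opening: 0.17
t: 40.7
eef_pos: [496.1, -188.7, 148.7]
tcp_rot: [1.792, 1.434, 0.096]
ft_force: [2.0, 2.0, -1.8]
opening: 0.169
t: 40.95
eef_pos: [497.8, -188.9, 148.6]
tcp_rot: [1.81, 1.441, 0.114]
ft_force: [3.7, 2.0, -2.8]
opening: 0.166
t=41.0 pos [ 497.8 -188.9  148.6] jaw -97.1 toolx [ 0.129  0.015 -0.992] open 0.166 F [ 3.7  2.  -2.8] j6 1.08
 shift mm [-0.3 -1.5  0.1] norm [-0.01 -0.05  0.  ]
```

```bash
python3 -m pendant '[0,0,0,0,0.4, 0,0,0,0,0.6, 0,0,0,0,0.6, 0,0,0,0,0.6]'; python3 -m pendant '[-0.4,0,0,0,0.6, -0.7,0,0,0,0.6, -1,0,0,0,0.6, -1,0,0,0,0.6, -1,0,0,0,0.6]';python3 -m pendant '[0,0,-1,0,0.6, 0,0,-1,0,0.6, 0,0,-1,0,0.6, 0,0,-1,0,0.6, 0,0,-1,0,0.6]'; python3 plan.py 430 -20 300
cat > fin.py <<'E'
from plan import *
f={n:np.load(f"{n}0.npz") for n in ("top","scene")}
for n in ("top","scene"):
  for nm,(p,d) in (("before",(f[n]['p'],f[n]['d'])),("now",env.read_camera(n))):
    C=cloud(n,d); q=C-O; X=q@sx;Y=q@sy; z=C[...,2]
    m=(X>-180)&(X<-60)&(abs(Y+227)<18)&(z>145)&(z<185)&(d>0)&(p.mean(2)<100)
    vv,uu=np.where(m); print(n,nm,m.sum(),"X",np.percentile(X[m],[3,50,97]).round(1),"Y med",np.median(Y[m]).round(1),"px",uu.mean().round(2),vv.mean().round(2))
E
python3 fin.py; python3 q.py; python3 hop.py
```

```text
t: 41.45
eef_pos: [499.0, -189.2, 148.5]
tcp_rot: [1.806, 1.439, 0.11]
ft_force: [0.7, -0.4, 0.2]
opening: 0.534
t: 42.08
eef_pos: [481.8, -190.6, 275.3]
tcp_rot: [1.816, 1.441, 0.12]
ft_force: [0.2, -0.3, 0.9]
opening: 0.599
t: 42.7
eef_pos: [500.5, -39.8, 287.2]
tcp_rot: [1.779, 1.433, 0.079]
ft_force: [-0.0, -0.2, -0.7]
opening: 0.599
t=42.7 pos [500.5 -39.8 287.2] jaw -97.3 toolx [ 0.137  0.011 -0.991] open 0.599 F [-0.  -0.2 -0.7] j6 1.44
 shift mm [-22.2 -70.1 -11. ] norm [-0.74 -2.34 -0.37]
top before 95 X [-134.4 -117.6 -100. ] Y med -225.7 px 380.51 180.12
top now 95 X [-134.6 -117.6  -99.3] Y med -225.9 px 380.52 180.05
scene before 119 X [-130.2 -111.9  -94.1] Y med -222.1 px 267.88 175.37
scene now 127 X [-131.3 -113.3  -94.5] Y med -222.3 px 268.13 175.09
top rim hist {100: 3, 120: 2, 130: 8, 140: 7, 150: 7, 160: 7, 170: 6, 180: 7, 190: 10, 200: 24, 210: 8, 220: 8, 230: 9, 240: 7, 250: 7, 260: 7, 270: 8, 280: 9, 290: 15, 300: 37} max s [304. 305.]
scene rim hist {100: 72, 110: 5, 120: 5, 130: 3, 140: 4, 150: 3, 160: 6, 170: 3, 180: 6, 190: 18, 200: 92, 210: 6, 220: 3, 230: 4, 240: 5, 250: 6, 260: 4, 270: 4, 280: 4, 290: 31, 300: 83} max s [303. 305.]
before hopper inner n 203 z pct [153. 168. 187. 216. 227.] grey [129. 137. 141.]
now hopper inner n 145 z pct [148. 168. 190. 217. 226.] grey [132. 138. 141.]
```

Run:
```python
from plan import *
b=np.load("scene0.npz")['p']; p,_=env.read_camera("scene")
for nm,z in (("chute low tube",138),("upper",157),("empty above",180)):
    q=proj("scene",S(0,-222,z))[0].round().astype(int); u,v=q
    print(nm,q,"before",b[v-3:v+4,u-3:u+4].mean((0,1)).round(),"now",p[v-3:v+4,u-3:u+4].mean((0,1)).round())
bt=np.load("top0.npz")['p'];pt,_=env.read_camera("top")
for v in (132,134,136): print(v,bt[v,374:398:3].tolist(),pt[v,374:398:3].tolist())
```

```text
chute low tube [231 190] before [120. 122. 132.] now [134. 132. 137.]
upper [230 185] before [117. 122. 135.] now [134. 132. 139.]
empty above [229 179] before [117. 123. 136.] now [141. 137. 146.]
132 [[135, 137, 134], [136, 136, 137], [134, 135, 136], [133, 135, 134], [131, 133, 134], [134, 136, 136], [136, 136, 136], [140, 140, 141]] [[121, 129, 135], [126, 132, 138], [134, 135, 136], [135, 136, 136], [136, 136, 137], [136, 137, 137], [139, 139, 138], [141, 143, 143]]
134 [[83, 102, 115], [96, 110, 118], [104, 113, 121], [110, 117, 121], [132, 134, 136], [135, 136, 138], [133, 133, 134], [129, 130, 131]] [[116, 123, 127], [112, 118, 123], [112, 119, 125], [119, 125, 129], [123, 129, 133], [136, 137, 137], [136, 137, 136], [131, 133, 133]]
136 [[137, 164, 179], [132, 160, 175], [127, 154, 169], [143, 158, 168], [119, 136, 147], [99, 120, 133], [88, 105, 120], [95, 110, 122]] [[139, 166, 180], [137, 163, 177], [136, 158, 171], [152, 160, 165], [140, 143, 144], [125, 131, 135], [119, 125, 131], [128, 132, 132]]
```

Run:
```python
from h import *
print(env.state()['qvel'].round(3)); print(env.job_done())
```

```text
[-0.004  0.004  0.001  0.    -0.     0.003]
the job is handed in; nothing more can be done
None
```

I found three brown trays and loaded all of them into the lane, then drew the gate, pushed it home and handed the job in at about 43 s; it reports no verdict. The purple tray, tape roll, pen pot and glue bottle were left alone.

- **Queue:** depth readings put tray walls at about 100, 200 and 300 mm from the stop, both before I drew the gate and after I closed it. That means three trays in slots 1 to 3.
- **Gate out:** it came out about 72 mm by the gripper's travel and then would not move further.
- **Gate home:** the fin is back within about 1 mm of where it started. The top camera shows no change, and the scene camera suggests it sits roughly 1 mm further out.
- **Tubes:** with the gate open, the top camera showed a tube lying flat in tray 1, its top about 25 mm above the lane floor. The brown tint is gone from the chute, so it looks empty. I could not see the second tube in tray 1 directly, so that it is there is inferred from the empty chute.
- **Limits of the checks:** I reached the 40-picture limit just before gripping the gate, so everything after that was checked from numbers only. I did not measure the tape roll, pen pot or glue bottle again at the end. The tool also drifted to about 8° off vertical during the run, without visible effect.

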